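# Demould the cured test bars and clear the clamping fixture

### The arm

A 6-joint arm with a two-finger parallel gripper is mounted at the origin on a cart in front of the work surface, level with it; the furniture and walls round the work are solid. World frame = base frame: x ahead of the robot, y to its left, z up, the work surface at z = 0. Lengths are in m, angles in rad, forces in N, time in s.
With the tool pointing down it reaches from about 0.3 to 0.875 m from the base axis. Payload 6.4 kg.
Tool frame: the origin (TCP) lies on the front face of the gripper's body, between the roots of the fingers; the fingertips stand 73 mm ahead of it and the grasp point (between the pads) lies ctrl.pinch_z ahead of it (ctrl.pinch_z is the distance from the TCP to the grasp point, in m); z points along the fingers, x is the direction in which the jaws open and shut, and the axes are right-handed (so a half turn about z gives the same grasp; the last joint's range is limited). The gripper opens to 85 mm and grips with 20 to 120 N. Pads are 22 mm wide; open, the fingers measure 114 mm over their backs; the gripper's body (76 mm by 85 mm) begins 54 mm behind the grasp point. The pads swing forward as they close: fully open they stand 13 mm farther back than shut.
Start: joints at [-1.512, 0.181, 1.607, -0, 1.354, -0.206], TCP at [0.151, -0.555, 0.304] pointing down, gripper open.
Joint ranges: [-2.99, 2.99], [-0.89, 2.07], [0.3, 2.58], [-1.14, 4.28], [0, 2.63], [-3.12, 3.12]. Speed limits (rad/s): [2.57, 2.57, 3.01, 3.14, 3.14, 3.14].

### API

Orientations are given as a unit quaternion [w, x, y, z].
In Python, from bench import ctrl gives the robot as it stands.
- The arm moves only by the tool move_arm, never from a script. Its argument "rows" is text: rows parted by semicolons, each of 7 numbers parted by spaces: the shift along the tool's x, y, z in cm, then the turn, a rotation vector about the tool's x, y, z in degrees, then the opening, from 0 (shut) to 1 (fully open). In form: x y z rx ry rz grip; .... A call has 1 to 20 rows; each row shifts and turns the commanded pose from where the row before left it, along the tool's axes as they then stand; what a row does not reach is not made up. A row lasts 1/10 s, in which the tool goes at most 50 mm and 8.59 degrees, less where a joint would pass 70% of its speed; a pose out of reach is approached as far as the arm can. A call with a gripper value outside its range is refused whole. The fingers move at their own pace and stop on an object; the grip force is fixed at half the most. Time passes only in rows, so rows that do not move let the fingers close. It gives the time, the measured TCP pose, the force and the opening at its end, in the units of the state.
- ctrl.get_obs(): the state, without advancing time (a new reading comes with each control period).
- ctrl.camera(name): name is "scene" or "top"; returns a dict with "color" (400x640x3 uint8, blue, green, red), "fx", "fy", "cx", "cy" (pixels), "rvec" (rotation vector, rad) and "tvec" (3), from world to camera coordinates, as OpenCV has them. Camera axes: x right, y down, z forward; pixel columns grow to the right and rows downward; lengths in m; the calibration is good to about 2 mm. A picture is of the moment at which its call begins. There is no depth.
- ctrl.hand_in(): hands the job in, once; it reports no verdict.
Trained networks look in the newest picture that a camera, given by its name, has taken for a name from the list of things; names that differ only in an ending like _2 or _b are one class to them, and where a whole thing is asked for, a point or a joint stands for the part that bears it (a point fixed in the world has none). Each returns a list of dicts, best first, with "confidence" (0 to 1); they miss things now and then, are a little off and sometimes report something else, mostly with a low value. They report only what shows in the picture. A call takes as long as a camera call. They do not tell look-alikes from the thing itself.
- ctrl.look_for(camera, query): "bbox" ([left, top, right, bottom] in pixels, round what is visible of it).
- ctrl.trace(camera, query): "region" (400x640 bool, what is visible of it) and "bbox" ([left, top, right, bottom] in pixels, round what is visible of it).
The state is a dict: "time_s": time; "q": joint angles; "dq": joint speeds; "joint_efforts": joint torques, N m; "eef_pos": TCP position; "eef_rot": TCP orientation; "wrist_force": force on the tool from outside, world axes, zero at the start; "torque": the same for the moment, N m; "opening": opening from 0.0 (shut) to 1.0 (fully open).
Only numpy, scipy, OpenCV 4.12 (cv2) and the standard library are available. Lean on these libraries where they do the work, as an engineer would, in place of code of your own. Each camera call takes 0.05 s, during which the arm holds its last target.

### The job

The resin test bars in the clamped mould have cured. Lift the clamp's pawl by its handle and, holding it up, slide the clamp bar fully back; then pluck every test bar out of its pocket and lay it on the floor of the grey tray, not on top of another. When the mould is empty, lift it out by its lug, set it flat and right way up on the middle of the cork mat, and push the empty clamp bar fully home towards the fixed jaw; leave the beaker, tape roll and petri dish where they are.

Things in the scene. Friction and masses are not known exactly. Their poses are not given: they have to be found in the camera images.
- fixture: grey fixture fixed on the worktop, 330 mm long, 12 mm base; origin on the worktop under the middle of the mould's seat. x points the way the clamp bar slides back (roughly away from the robot), z up. Fixed steel jaw, top 32 mm above the worktop, at x -80 to -66 mm; seat (z 12 mm) open at both sides; toothed rack, 10 mm wide, up to 31 mm high, on y = 0 from x 85 to 235 mm.
- clamp (a joint): bare metal clamp bar, sliding along the fixture's x (friction about 3 N): 0 = against the mould as found (its face at fixture x 65 mm), +0.072 m = fully back at its stop, -0.036 m = fully home towards the fixed jaw, possible only with the mould out. The sprung pawl locks it against sliding back.
- clamp_lip (a point): top middle of the clamp bar, 56 mm above the worktop, 7.5 mm to fixture -x of the bar's face; slides with it. The bar is 200 mm long across, 20 mm thick. Its 6 mm thick lip reaches 35 mm from the face over the mould, 4 mm above the test bars, and covers 20 mm of their ends until the bar is slid back.
- pawl (a joint): sprung pawl on the clamp bar's carriage: 0 = down in the rack, grows as its handle is lifted, stop at 0.40 rad; clear of the rack (12 mm pitch) from about 0.2 rad. Down, it bars the way back (+) but clicks over the teeth when the bar is pushed home (-, 5 to 10 N). A spring (about 1 N at the handle) drops it when let go, so hold it up all the way back.
- pawl_handle (a point): grip point of the pawl's dark upright handle: 12 mm thick (fixture x), 16 mm wide (fixture y; grip across this), 34 to 78 mm above the worktop; this point is 60 mm above the worktop with the pawl down. It is fixed to the pawl and may be gripped or pushed; pushing it towards the jaw moves the clamp bar home.
- pawl_pivot (a point): the pawl's pivot, axis along the fixture's y, on the carriage: 62 mm to fixture -x of the handle's grip point and 28 mm lower when the pawl is down. Lifting by 0.25 rad raises the grip point 15 mm and draws it 9 mm towards the jaw.
- mould_lug (a point): centre of the lug of the loose dark steel mould (about 0.45 kg, 130 x 212 mm, 16 mm thick); axes: x along the pockets, y across, z up. Lug in the middle of the plate: 44 (x) x 12 (y, grip across this) mm, 16 to 50 mm above the underside; this point 33 mm above the underside. Four pockets, 8 mm deep, floors 8 mm above the underside, at y = -84, -42, 42, 84 mm.
- bar_0_mid (a point): centre of test bar 0: white cured-resin bar, 100 mm long (its x), 22 mm wide at the ends (its y), waisted to 12 mm over the middle 52 mm, 26 mm high (its z), 0.05 kg; starts in the pocket at mould y = -84 mm, standing 18 mm proud of the plate. May be absent.
- bar_1_mid (a point): centre of test bar 1: white cured-resin bar, 100 mm long (its x), 22 mm wide at the ends (its y), waisted to 12 mm over the middle 52 mm, 26 mm high (its z), 0.05 kg; starts in the pocket at mould y = -42 mm, standing 18 mm proud of the plate. May be absent.
- bar_2_mid (a point): centre of test bar 2: white cured-resin bar, 100 mm long (its x), 22 mm wide at the ends (its y), waisted to 12 mm over the middle 52 mm, 26 mm high (its z), 0.05 kg; starts in the pocket at mould y = 42 mm, standing 18 mm proud of the plate. May be absent.
- bar_3_mid (a point): centre of test bar 3: white cured-resin bar, 100 mm long (its x), 22 mm wide at the ends (its y), waisted to 12 mm over the middle 52 mm, 26 mm high (its z), 0.05 kg; starts in the pocket at mould y = 84 mm, standing 18 mm proud of the plate. May be absent.
- tray: loose grey open tray, 240 (its x) x 140 (its y) x 30 mm, walls and floor 4 mm, 0.6 kg; origin at the centre of its underside on the worktop.
- mat: cork mat fixed on the worktop, 260 (its x) x 190 (its y) x 4 mm; origin at the centre of its underside.
- tape_roll: bystander: roll of tape lying flat, 65 mm across, 24 mm high; origin under its centre.
- beaker: bystander: small glass beaker, 60 mm across, 66 mm high; origin under its centre.
- petri: bystander: closed petri dish, 62 mm across, 14 mm high; origin under its centre.
Not all that is in view belongs to the job. What is shaped like the part that bears bar_2_mid but yellow is not meant.

How it is judged:
By the outcome, as a careful person would: the job done as asked, in the order asked, and still so for the second after the job is handed in, with the robot touching nothing.
Of bar_0, bar_1, bar_2, bar_3 only 2 to 4 are there at a start; the rules pass over those that are not, and their reading is None.
At some moment in a run one of tray, mould may be knocked a few centimetres aside while the robot is not near it.
Once in a run the grip may slacken for a moment while it holds something.
It also fails if it takes over 210 s, if anything falls off the work surface, if the arm or the gripper's body presses on something with over 40 N, if the wrist force passes 120 N, or if a joint passes its speed limit or range.

## Working session

There is one attempt and no reset: what is moved stays moved. The work goes in short steps, Python scripts to look and compute and a tool call to move; the robot and the scene stay as the last step left them, time stands still between calls to the robot, and variables do not carry over. Pictures are saved under pics/ and viewed, and the job is handed in when it is done.

Besides the shell and the picture viewer there is one more tool, called after "Emit:" by a JSON object that holds its "fn" and its "kwargs". move_arm: Moves the arm, as the interface text tells. Its arguments: {"type":"object","properties":{"rows":{"type":"string"}},"required":["rows"]}

```bash
ls; mkdir -p pics
python3 - <<'E'
from bench import ctrl
import cv2
o=ctrl.get_obs(); print(o, ctrl.pinch_z)
for n in("scene","top"):
    c=ctrl.camera(n); cv2.imwrite(f"pics/{n}0.png",c["color"]); print({k:v for k,v in c.items() if k!="color"})
E
```

```text
pics
{'time_s': 0.0, 'q': array([-1.51233991e+00,  1.81531248e-01,  1.60800745e+00, -1.11391977e-05,
        1.35377368e+00, -2.06290730e-01]), 'dq': array([-0.00161576, -0.00034675, -0.00029003, -0.00126306,  0.00041953,
        0.00091214]), 'joint_efforts': array([ 5.93002133e-04, -4.44869649e+01, -3.51337910e+01, -1.16399683e-04,
        9.21815255e-03,  2.21156512e-05]), 'eef_pos': array([ 0.15045174, -0.55453094,  0.30298981]), 'eef_rot': array([-6.47704805e-04,  7.94250158e-01, -6.07590279e-01, -5.65570677e-04]), 'wrist_force': array([-0.23166609, -0.02411988, -0.3430349 ]), 'torque': array([-0.00071077, -0.03452224, -0.01243053]), 'opening': 1.0027106306220621} 0.0539
{'fx': 372.23790725024355, 'fy': 372.23790725024355, 'cx': 323.9876388062148, 'cy': 194.785482967696, 'rvec': array([ 0.64560058, -2.39382963,  1.40610225]), 'tvec': array([0.48212806, 0.20568673, 1.04060426])}
{'fx': 372.3851920289337, 'fy': 372.3851920289337, 'cx': 320.41599897551635, 'cy': 200.16862070613772, 'rvec': array([ 2.09772669, -2.13730658,  0.20740158]), 'tvec': array([-0.01133636,  0.58081033,  1.27442759])}
```

View pics/top0.png

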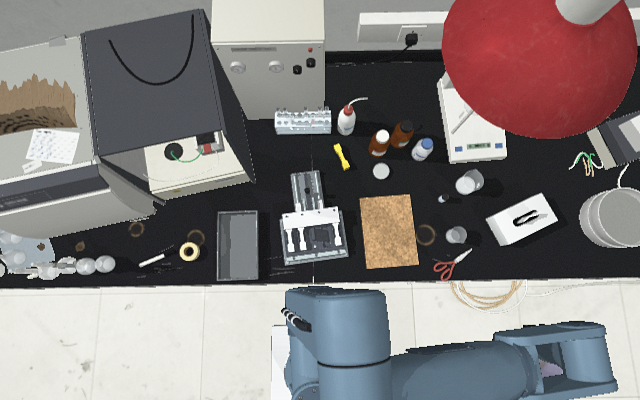

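View pics/scene0.png

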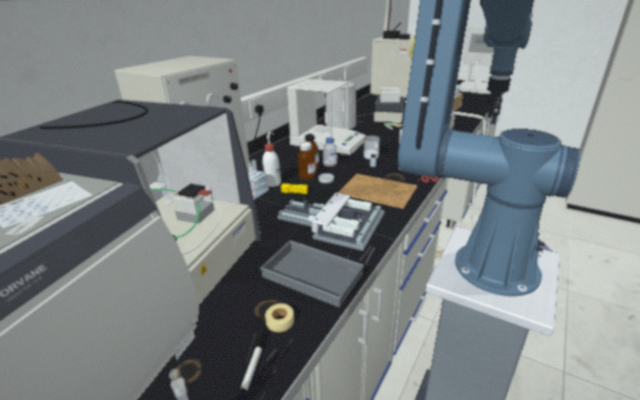

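```bash
cat > h.py <<'E'
import numpy as np, cv2
from bench import ctrl
from scipy.spatial.transform import Rotation as R
def cam(n):
    c=ctrl.camera(n); c["K"]=np.array([[c["fx"],0,c["cx"]],[0,c["fy"],c["cy"]],[0,0,1.]]); c["R"]=cv2.Rodrigues(np.array(c["rvec"]))[0]; c["t"]=np.array(c["tvec"]); return c
def proj(c,P): return cv2.projectPoints(np.atleast_2d(np.array(P,float)),c["R"],c["t"],c["K"],None)[0].reshape(-1,2)
def unproj(c,uv,z):
    uv=np.atleast_2d(np.array(uv,float)); d=np.c_[(uv-[c["cx"],c["cy"]])/[c["fx"],c["fy"]],np.ones(len(uv))]@c["R"]
    o=-c["R"].T@c["t"]; return o+d*((z-o[2])/d[:,2])[:,None]
def crop(c,box,s,name):
    l,t,r,b=box; cv2.imwrite(f"pics/{name}.png",cv2.resize(c["color"][t:b,l:r],None,fx=s,fy=s,interpolation=cv2.INTER_CUBIC))
E
python3 - <<'E'
from h import *
c=cam("top"); crop(c,(205,160,435,280),3.4,"topc"); s=cam("scene"); crop(s,(250,150,430,310),4.2-.5,"scc")
print("campos",-c["R"].T@c["t"],-s["R"].T@s["t"])
for q in ["fixture","clamp","clamp_lip","pawl","pawl_handle","mould_lug","bar_0_mid","tray","mat","tape_roll","beaker","petri"]:
  for k,n in((c,"top"),(s,"scene")):
    for d in ctrl.look_for(n,q)[:5]:
        b=d["bbox"]; m=[(b[0]+b[2])/2,(b[1]+b[3])/2]
        print(q,n,round(d["confidence"],2),np.round(b),np.round(unproj(k,m,0.0)[0],3))
E
```

```text
campos [ 0.32055206 -0.02136483  1.36324053] [-0.01775651  0.93725378  0.69199117]
fixture top 0.98 [281. 172. 346. 262.] [0.527 0.003 0.   ]
fixture top 0.58 [285. 187. 344. 231.] [0.56  0.001 0.   ]
fixture scene 0.66 [276. 192. 383. 250.] [0.53  0.015 0.   ]
fixture scene 0.44 [301. 194. 351. 232.] [ 0.569 -0.025  0.   ]
fixture scene 0.35 [337. 177. 416. 208.] [ 0.473 -0.249  0.   ]
clamp top 0.98 [284. 190. 340. 229.] [0.557 0.009 0.   ]
clamp top 0.69 [288. 223. 344. 260.] [ 0.439 -0.003  0.   ]
clamp scene 0.83 [303. 193. 351. 232.] [ 0.566 -0.026  0.   ]
clamp_lip top 0.59 [285. 188. 343. 229.] [0.561 0.004 0.   ]
clamp_lip scene 0.41 [314. 205. 376. 244.] [0.475 0.007 0.   ]
pawl top 0.6 [304. 187. 312. 210.] [0.6   0.023 0.   ]
pawl scene 0.5 [300. 195. 318. 212.] [ 0.658 -0.05   0.   ]
pawl scene 0.4 [332. 216. 360. 229.] [ 0.477 -0.004 -0.   ]
pawl_handle scene 0.61 [306. 197. 311. 208.] [ 0.664 -0.056  0.   ]
mould_lug top 0.66 [285. 216. 342. 259.] [0.453 0.005 0.   ]
mould_lug scene 0.97 [315. 206. 374. 244.] [0.474 0.013 0.   ]
bar_0_mid top 0.65 [330. 223. 339. 248.] [ 0.459 -0.071  0.   ]
bar_0_mid scene 0.7 [342. 199. 372. 208.] [ 0.5   -0.135  0.   ]
bar_0_mid scene 0.18 [318. 207. 374. 243.] [ 0.472  0.009 -0.   ]
tray top 0.73 [210. 210. 257. 281.] [0.429 0.297 0.   ]
tray top 0.71 [450. 228. 465. 243.] [ 0.451 -0.521  0.   ]
tray top 0.19 [305. 186. 314. 211.] [0.598 0.019 0.   ]
mat top 0.72 [362. 195. 417. 270.] [ 0.467 -0.274  0.   ]
mat scene 0.65 [336. 174. 415. 207.] [ 0.484 -0.264  0.   ]
tape_roll top 0.62 [178. 242. 200. 261.] [0.41  0.458 0.   ]
tape_roll scene 0.58 [264. 304. 294. 333.] [0.42  0.448 0.   ]
petri top 0.74 [375. 164. 388. 179.] [ 0.698 -0.257  0.   ]
```

View pics/topc.png

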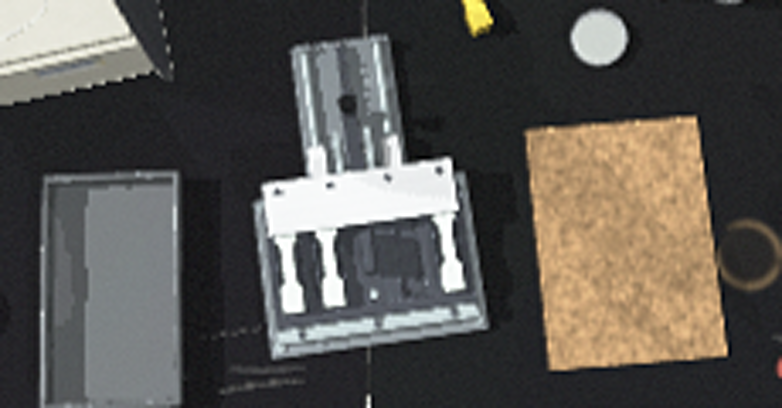

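View pics/scc.png

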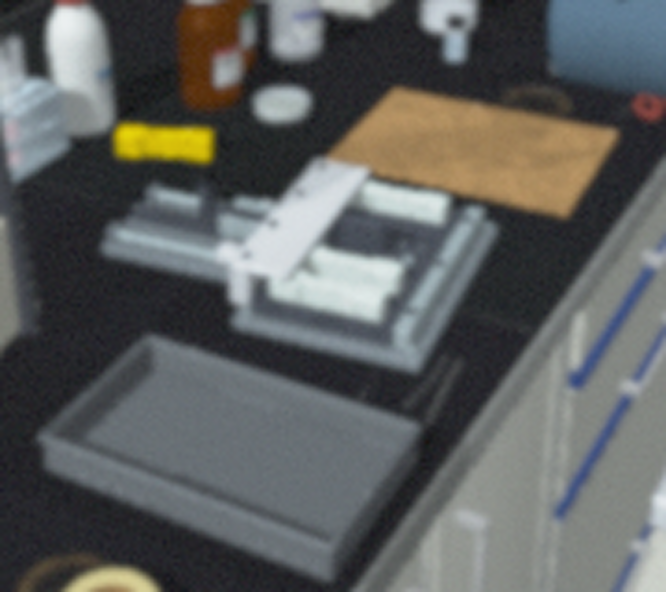

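Run:
```python
from h import *
c=cam("top"); s=cam("scene")
def T(P,z): return unproj(c,np.array(P)/3.4+[205,160],z)
L=T([(262,183),(453,158),(272,236),(460,212)],.056); print("lip",L.round(4), np.linalg.norm(L[0]-L[1]),np.linalg.norm(L[0]-L[2]))
h=T([(348,103)],.078);print("handle top",h)
b=T([(293,236),(292,312),(318+5,232),(334,305),(448,215),(454,291)],.038);print("bars",b)
print("tray rim",T([(41,177),(181,171),(181,407),(38,408)],.03))
M=T([(526,129),(696,116),(727,356),(550,370)],.004);print("mat",M,M.mean(0))
for q in ["clamp_lip","tray","mat","mould_lug","pawl","fixture","bar_0_mid"]:
  for n in("top","scene"):
    r=ctrl.trace(n,q)
    for d in r[:4]:
        m=d["region"].astype(np.uint8); print(q,n,round(d["confidence"],2),np.round(d["bbox"]),m.sum(), cv2.minAreaRect(cv2.findNonZero(m)) if m.any() else 0)
```

```text
lip [[ 0.5338  0.115   0.056 ]
 [ 0.5566 -0.0853  0.056 ]
 [ 0.478   0.1046  0.056 ]
 [ 0.4994 -0.091   0.056 ]] 0.20164115870305893 0.05680409684187613
handle top [[0.61285443 0.02337889 0.078     ]]
bars [[ 0.47977125  0.08423023  0.038     ]
 [ 0.40051968  0.08551206  0.038     ]
 [ 0.48340307  0.052666    0.038     ]
 [ 0.40693189  0.04181411  0.038     ]
 [ 0.49893235 -0.07923397  0.038     ]
 [ 0.41909551 -0.083333    0.038     ]]
tray rim [[0.54903435 0.35377933 0.03      ]
 [0.55270634 0.20432803 0.03      ]
 [0.30598516 0.20082338 0.03      ]
 [0.30768234 0.34823341 0.03      ]]
mat [[ 0.59676722 -0.16870455  0.004     ]
 [ 0.60777595 -0.35572811  0.004     ]
 [ 0.34786313 -0.37156336  0.004     ]
 [ 0.33676252 -0.18390284  0.004     ]] [ 0.4722922  -0.26997472  0.004     ]
clamp_lip top 0.93 [284. 186. 345. 230.] 1144 ((309.02996826171875, 207.2100067138672), (36.910972595214844, 56.56854248046875), 81.8698959350586)
clamp_lip scene 0.85 [300. 194. 349. 232.] 774 ((325.86944580078125, 211.9761962890625), (36.56913375854492, 44.23062515258789), 86.3086166381836)
clamp_lip sc
[... 1855 characters left out ...]
 9.885144233703613), 38.1572265625)
pawl scene 0.43 [262. 303. 292. 332.] 633 ((278.5, 317.0), (26.0, 27.0), 90.0)
fixture top 0.81 [281. 174. 347. 263.] 2703 ((310.0066833496094, 216.46243286132812), (89.77549743652344, 64.36323547363281), 81.67434692382812)
fixture scene 0.56 [278. 191. 381. 250.] 1923 ((328.7397155761719, 216.0273895263672), (97.14415740966797, 51.49810791015625), 20.556047439575195)
bar_0_mid top 0.68 [334. 225. 339. 247.] 107 ((337.1159973144531, 233.98635864257812), (22.55036163330078, 6.309427261352539), 83.2901611328125)
bar_0_mid scene 0.62 [342. 203. 371. 208.] 213 ((357.5899963378906, 204.36997985839844), (25.597265243530273, 9.050968170166016), 8.130102157592773)
```

```bash
cat >> h.py <<'E'
def pose(x,y,yawdeg): 
    a=np.radians(yawdeg); return np.array([[np.cos(a),-np.sin(a),0,x],[np.sin(a),np.cos(a),0,y],[0,0,1,0],[0,0,0,1]])
def tf(T,P): P=np.atleast_2d(np.array(P,float)); return P@T[:3,:3].T+T[:3,3]
def rect(x0,x1,y0,y1,z): return [(x0,y0,z),(x1,y0,z),(x1,y1,z),(x0,y1,z)]
def draw(c,box,s,name,polys):
    l,t,r,b=box; im=cv2.resize(c["color"][t:b,l:r],None,fx=s,fy=s,interpolation=cv2.INTER_CUBIC)
    for P,col in polys:
        uv=(proj(c,P)+.5-[l,t])*s; cv2.polylines(im,[np.round(uv*8).astype(int).reshape(-1,1,2)],True,col,1,cv2.LINE_AA,3)
    cv2.imwrite(f"pics/{name}.png",im)
F0=pose(.4598,.0043,6.4)
E
python3 - <<'E'
from h import *
F=F0; r=(0,0,255);g=(0,255,0)
P=[(tf(F,rect(30,85,-100,100,56)*np.array([.001]*3)),r),(tf(F,np.array(rect(-80,-66,-100,100,32))*.001),r),
 (tf(F,np.array(rect(-65,65,-106,106,28))*.001),g),(tf(F,np.array(rect(-22,22,-6,6,62))*.001),g),
 (tf(F,np.array(rect(148-6,148+6,-8,8,78))*.001),g),(tf(F,np.array(rect(85,235,-5,5,31))*.001),g)]
for y in(-84,42,84): P.append((tf(F,np.array(rect(-50,50,y-11,y+11,38))*.001),(255,0,255)))
P.append((tf(pose(.4723,-.27,3.4),np.array(rect(-130,130,-95,95,4))*.001),r))
P.append((tf(pose(.4289,.2768,0.5),np.array(rect(-120,120,-70,70,30))*.001),r))
c=cam("top");draw(c,(205,160,435,290),3.4,"o1",P);s=cam("scene");draw(s,(250,165,430,310),3.8,"o2",P)
E
```

```text
(no output)
```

View pics/o1.png

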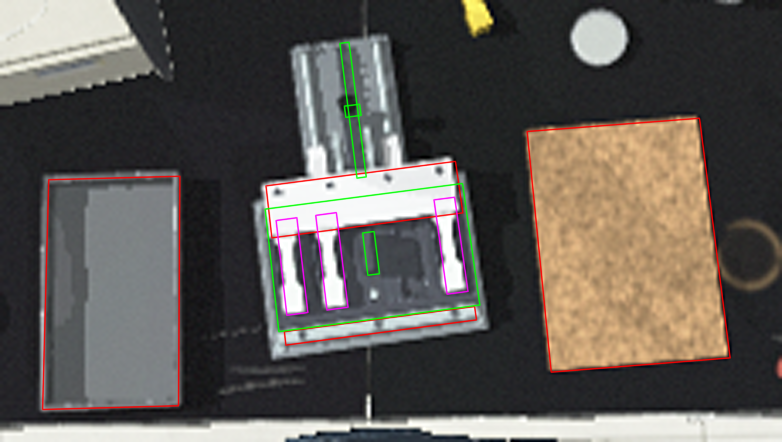

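View pics/o2.png

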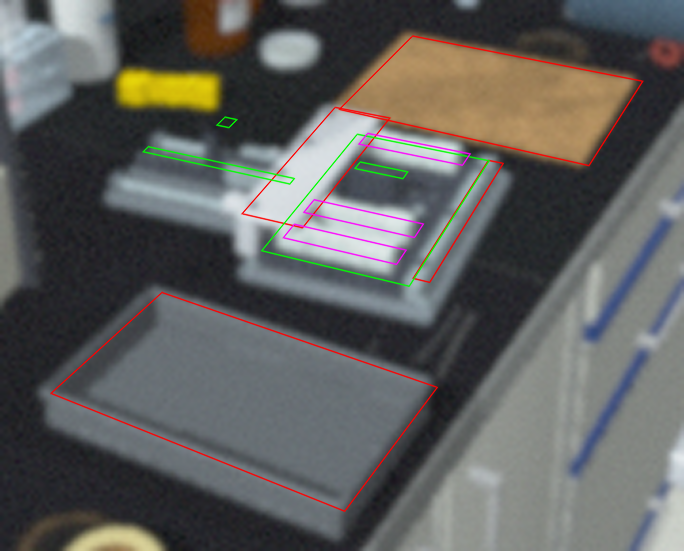

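Run:
```python
from h import *
c=cam("top");crop(c,(280,165,350,265),6,"t2");s=cam("scene");crop(s,(270,180,390,260),6,"s2")
for q in ["pawl_handle","pawl","pawl_pivot"]:
  for n in("top","scene"):
    for d in ctrl.look_for(n,q)[:3]:print(q,n,d)
```

```text
pawl_handle top {'bbox': [212.6, 211.3, 258.6, 282.9], 'confidence': 0.7}
pawl_handle top {'bbox': [304.0, 190.0, 308.7, 211.0], 'confidence': 0.56}
pawl_handle scene {'bbox': [301.9, 196.0, 321.0, 210.1], 'confidence': 0.67}
pawl top {'bbox': [305.7, 188.1, 312.2, 210.6], 'confidence': 0.66}
pawl scene {'bbox': [317.3, 174.3, 334.2, 184.3], 'confidence': 0.15}
pawl_pivot top {'bbox': [306.3, 189.9, 312.8, 212.3], 'confidence': 0.54}
pawl_pivot scene {'bbox': [300.8, 195.2, 323.1, 210.3], 'confidence': 0.47}
pawl_pivot scene {'bbox': [339.4, 173.6, 415.3, 207.0], 'confidence': 0.32}
```

View pics/t2.png

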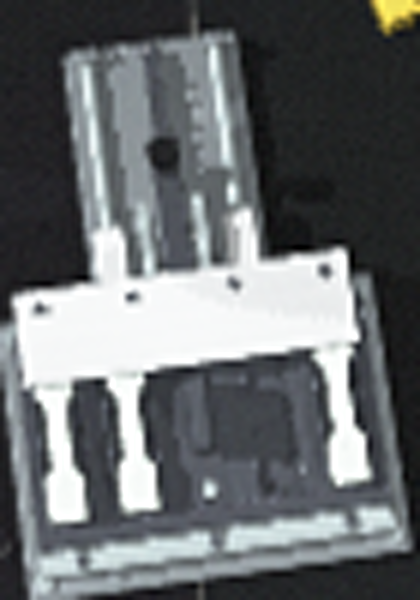

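View pics/s2.png

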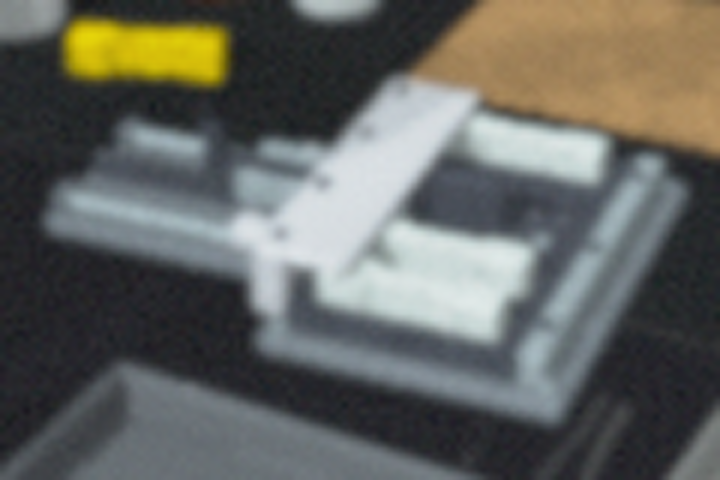

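Run:
```python
from h import *
c=cam("top");s=cam("scene")
Fi=np.linalg.inv(F0)
for z in(.078,.07): 
  p=unproj(c,[(307,189.8)],z); print(p,tf(Fi,p))
print("scene top",tf(Fi,unproj(s,[(304.7,197.5)],.078)), tf(Fi,unproj(s,[(306.5,212)],.034)))
```

```text
[[0.61467067 0.0246072  0.078     ]] [[0.15616912 0.00291738 0.078     ]]
[[0.61650141 0.02489335 0.07      ]] [[0.15802036 0.00299768 0.07      ]]
scene top [[0.15894385 0.01144127 0.078     ]] [[0.14506921 0.02967969 0.034     ]]
```

Run:
```python
from h import *
c=cam("top");Fi=np.linalg.inv(F0)
f=lambda P,z: (tf(Fi,unproj(c,np.array(P)/6.+[280,165],z))*1000).round(1)
print("back",f([(65,55),(238,35)],.012)); print("front base",f([(33,592),(410,548)],.012)); print("jaw top",f([(42,560),(395,508)],.032))
print("lip",f([(12,295),(345,248),(22,385),(357,345)],.056))
print("bars end",f([(67,520),(140,508),(353,484)],.046), f([(60,440),(132,435),(345,410)],.046))
```

```text
back [[239.1  56.4  12. ]
 [237.8 -52.6  12. ]]
front base [[ -87.6  113.2   12. ]
 [ -91.  -113.5   12. ]]
jaw top [[ -70.6  104.    32. ]
 [ -67.5 -106.6   32. ]]
lip [[ 84.7 102.1  56. ]
 [ 87.1 -97.3  56. ]
 [ 30.8 102.2  56. ]
 [ 28.6 -96.3  56. ]]
bars end [[-50.2  85.7  46. ]
 [-48.8  42.5  46. ]
 [-51.2 -83.1  46. ]] [[ -3.2  84.4  46. ]
 [ -5.8  42.   46. ]
 [ -7.5 -84.5  46. ]]
```

```bash
cat >> h.py <<'E'
F=pose(.4597,.0055,6.4)
PZ=ctrl.pinch_z
def Rt(theta,tilt=0):  # tool x at world angle theta(deg), z down; tilt about tool x afterwards
    a=np.radians(theta); x=np.array([np.cos(a),np.sin(a),0]); z=np.array([0,0,-1.]); 
    return R.from_matrix(np.c_[x,np.cross(z,x),z])*R.from_rotvec([np.radians(tilt),0,0])
def obsR(o=None):
    q=(o or ctrl.get_obs())["eef_rot"]; return R.from_quat(np.r_[q[1:],q[0]])
def go(pinch,theta,tilt=0):
    o=ctrl.get_obs(); Ro=obsR(o); Rn=Rt(theta,tilt)
    tcp=np.array(pinch)-Rn.apply([0,0,PZ]); d=tcp-o["eef_pos"]
    print("t",round(o["time_s"],2),"rot(tool,deg)",np.degrees((Ro.inv()*Rn).as_rotvec()).round(2),"then shift cm",(Rn.inv().apply(d)*100).round(2),"pinch now",(o["eef_pos"]+Ro.apply([0,0,PZ])).round(4),"open",round(o["opening"],2),"F",o["wrist_force"].round(1))
E
python3 - <<'E'
from h import *
p=tf(F,[.155,.001,.15])[0];print(p);go(p,-83.6)
E
```

```text
[0.61362256 0.02377145 0.15      ]
t 2.85 rot(tool,deg) [-0.    0.    8.77] then shift cm [-52.35 -52.47  10.  ] pinch now [ 0.1505 -0.555   0.25  ] open 1.0 F [-0.4 -0.3  0.5]
```

Emit:
{"fn": "move_arm", "kwargs": {"rows": "0 0 0 0 0 4.38 1; 0 0 0 0 0 4.39 1; -3.27 -3.28 0 0 0 0 1; -3.27 -3.28 0 0 0 0 1; -3.27 -3.28 0 0 0 0 1; -3.27 -3.28 0 0 0 0 1; -3.27 -3.28 0 0 0 0 1; -3.27 -3.28 0 0 0 0 1; -3.27 -3.28 0 0 0 0 1; -3.27 -3.28 0 0 0 0 1; -3.27 -3.28 0 0 0 0 1; -3.27 -3.28 0 0 0 0 1; -3.27 -3.28 0 0 0 0 1; -3.27 -3.28 0 0 0 0 1; -3.27 -3.28 0 0 0 0 1; -3.27 -3.28 0 0 0 0 1; -3.27 -3.28 0 0 0 0 1; -3.27 -3.28 0 0 0 0 1"}}

```text
time_s: 4.65
eef_pos: [0.6147, 0.0253, 0.304]
eef_rot: [-0.0, 0.746, -0.666, 0.0]
wrist_force: [-0.4, -0.4, -0.1]
opening: 0.999
```

Run:
```python
from h import *
p=tf(F,[.155,.001,.12])[0];go(p,-83.6)
c=cam("top");crop(c,(250,160,370,265),6,"t3");s=cam("scene");crop(s,(260,100,400,240),4.2,"s3")
```

```text
t 4.65 rot(tool,deg) [-0.02 -0.01  0.01] then shift cm [ 0.14  0.12 13.01] pinch now [0.6147 0.0253 0.2501] open 1.0 F [-0.4 -0.4 -0.1]
```

View pics/s3.png

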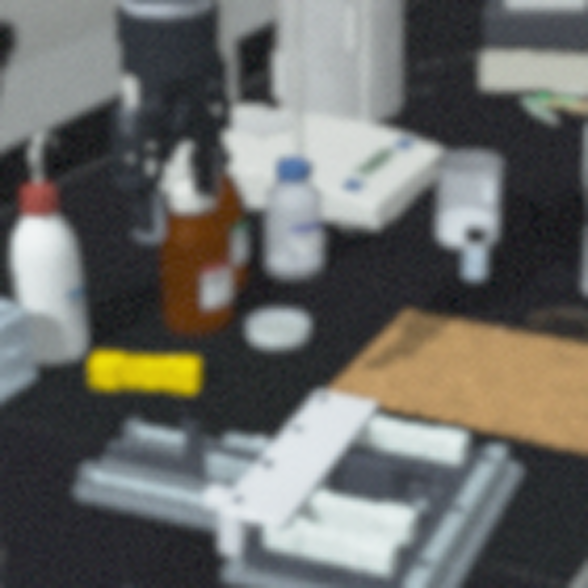

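Emit:
{"fn": "move_arm", "kwargs": {"rows": "0.14 0.12 3 0 0 0 0.6; 0 0 3 0 0 0 0.6; 0 0 3 0 0 0 0.6; 0 0 3 0 0 0 0.6; 0 0 2.5 0 0 0 0.6; 0 0 1.5 0 0 0 0.6; 0 0 0 0 0 0 0.6"}}

```text
time_s: 5.45
eef_pos: [0.6111, 0.0218, 0.1415]
eef_rot: [0.001, 0.745, -0.667, -0.002]
wrist_force: [0.1, 0.0, -0.0]
opening: 0.602
```

Run:
```python
from h import *
p=tf(F,[.155,.001,.068])[0];go(p,-83.6)
s=cam("scene");crop(s,(260,150,360,240),6,"s4")
```

```text
t 5.45 rot(tool,deg) [ 0.26  0.06 -0.02] then shift cm [-0.17 -0.28  1.96] pinch now [0.6108 0.0218 0.0876] open 0.6 F [ 0.1  0.  -0. ]
```

View pics/s4.png

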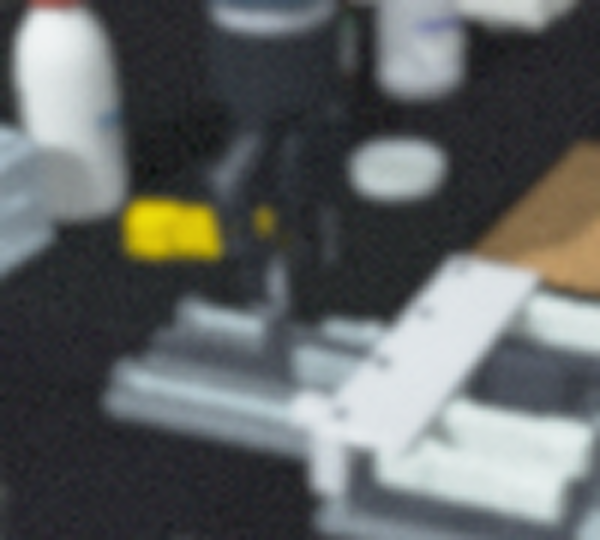

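Emit:
{"fn": "move_arm", "kwargs": {"rows": "-0.17 -0.28 0 0 0 0 0.6; 0 0 1 0 0 0 0.6; 0 0 1 0 0 0 0.6; 0 0 0 0 0 0 0.6; 0 0 0 0 0 0 0; 0 0 0 0 0 0 0; 0 0 0 0 0 0 0; 0 0 0 0 0 0 0; 0 0 0 0 0 0 0; 0 0 0 0 0 0 0"}}

```text
time_s: 6.5
eef_pos: [0.6153, 0.0258, 0.1244]
eef_rot: [-0.001, 0.746, -0.666, -0.001]
wrist_force: [-1.0, 8.4, 2.0]
opening: 0.167
```

Run:
```python
from h import *
p=tf(F,[.155,.001,.068])[0];go(p,-83.6)
s=cam("scene");crop(s,(260,150,360,240),6,"s5");c=cam("top");crop(c,(280,165,350,265),6,"t5")
```

```text
t 6.5 rot(tool,deg) [-0.03  0.14  0.05] then shift cm [0.19 0.18 0.25] pinch now [0.6153 0.026  0.0705] open 0.17 F [-1.   8.4  2. ]
```

View pics/s5.png

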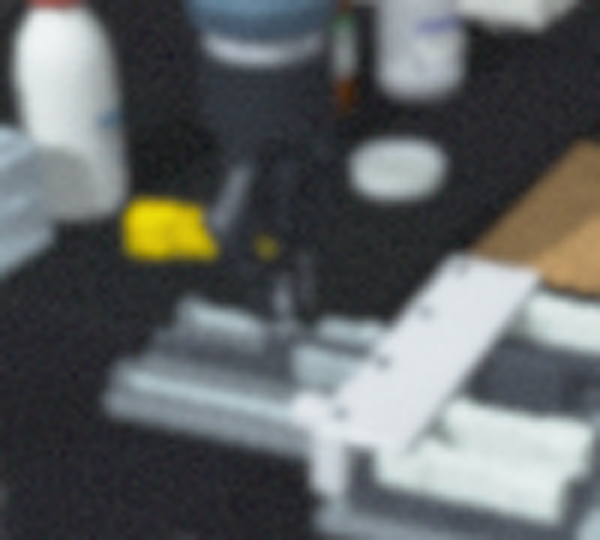

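Emit:
{"fn": "move_arm", "kwargs": {"rows": "-0.2 0 0 0 0 0 0; 0 0.47 -0.30 2.86 0 0 0; 0 0.47 -0.30 2.86 0 0 0; 0 0.47 -0.30 2.86 0 0 0; 0 0.47 -0.30 2.86 0 0 0; 0 0.47 -0.30 2.86 0 0 0; 0 0.47 -0.30 2.86 0 0 0; 0 0 0 0 0 0 0"}}

```text
time_s: 7.4
eef_pos: [0.5844, 0.0227, 0.1383]
eef_rot: [-0.112, 0.737, -0.659, 0.1]
wrist_force: [2.5, 2.4, -5.8]
opening: 0.173
```

Run:
```python
from h import *
p=tf(F,[.155-.014,.001,.087])[0];go(p,-83.6,17.2)
s=cam("scene");crop(s,(260,150,360,240),6,"s6");c=cam("top");crop(c,(280,165,350,265),6,"t6")
```

```text
t 7.4 rot(tool,deg) [-0.01 -0.01 -0.01] then shift cm [ 0.22  0.06 -0.04] pinch now [0.6002 0.0245 0.0868] open 0.17 F [ 2.5  2.4 -5.8]
```

View pics/s6.png

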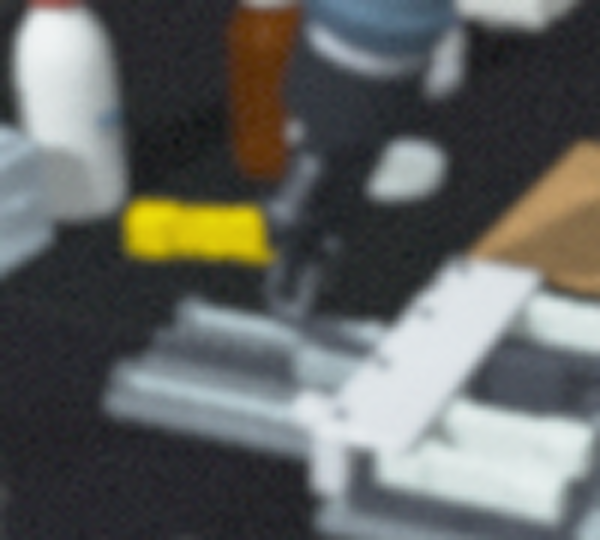

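Emit:
{"fn": "move_arm", "kwargs": {"rows": "0 -0.43 0.13 0 0 0 0; 0 -0.86 0.27 0 0 0 0; 0 -0.86 0.27 0 0 0 0; 0 -0.86 0.27 0 0 0 0; 0 -0.86 0.27 0 0 0 0"}}

```text
time_s: 8.0
eef_pos: [0.6259, 0.0276, 0.1375]
eef_rot: [-0.111, 0.737, -0.659, 0.099]
wrist_force: [-3.2, 3.2, -2.3]
opening: 0.171
```

Run:
```python
from h import *
p=tf(F,[.155-.014+.072,.001,.087])[0];go(p,-83.6,17.2)
s=cam("scene");crop(s,(260,150,360,240),6,"s7")
```

```text
t 8.0 rot(tool,deg) [0.13 0.05 0.01] then shift cm [ 0.25 -2.84  0.77] pinch now [0.6416 0.0295 0.0859] open 0.17 F [-3.2  3.2 -2.3]
```

View pics/s7.png

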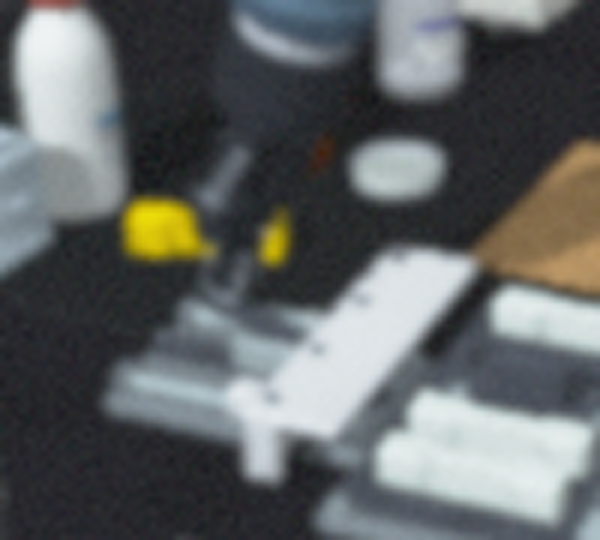

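Sliding. Continue to the stop (about 31 mm more, plus a small overpush).

Emit:
{"fn": "move_arm", "kwargs": {"rows": "0 -0.76 0.22 0 0 0 0; 0 -0.76 0.22 0 0 0 0; 0 -0.76 0.22 0 0 0 0; 0 -0.57 0.17 0 0 0 0; 0 -0.2 0.06 0 0 0 0; 0 0 0 0 0 0 0"}}

```text
time_s: 8.65
eef_pos: [0.6571, 0.0314, 0.1378]
eef_rot: [-0.111, 0.737, -0.659, 0.099]
wrist_force: [-2.4, 4.8, -4.3]
opening: 0.171
```

Run:
```python
from h import *
p=tf(F,[.155-.014+.072,.001,.087])[0];go(p,-83.6,17.2)
s=cam("scene");crop(s,(260,150,360,240),6,"s8");c=cam("top");crop(c,(280,165,350,265),6,"t8")
```

```text
t 8.65 rot(tool,deg) [0.1  0.06 0.01] then shift cm [ 0.27  0.17 -0.13] pinch now [0.6729 0.0332 0.0863] open 0.17 F [-2.4  4.8 -4.3]
```

View pics/t8.png

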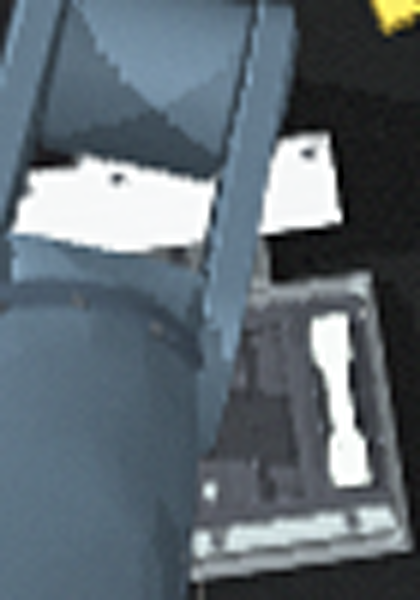

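Emit:
{"fn": "move_arm", "kwargs": {"rows": "0 -0.2 0.06 0 0 0 0; 0 -0.2 0.06 0 0 0 0; 0 0 0 0 0 0 0"}}

```text
time_s: 9.05
eef_pos: [0.6591, 0.0316, 0.1366]
eef_rot: [-0.109, 0.738, -0.659, 0.097]
wrist_force: [-8.8, 2.3, -3.0]
opening: 0.172
```

Run:
```python
from h import *
p=tf(F,[.155-.014+.072,.001,.087])[0];go(p,-83.6,17.2)
```

```text
t 9.05 rot(tool,deg) [0.4  0.1  0.01] then shift cm [ 0.28  0.33 -0.3 ] pinch now [0.6746 0.0335 0.085 ] open 0.17 F [-8.8  2.3 -3. ]
```

Emit:
{"fn": "move_arm", "kwargs": {"rows": "0 0.3 -0.1 0 0 0 0; 0 0 0 0 0 0 0.6; 0 0 0 0 0 0 0.6; 0 0 0 0 0 0 0.6; 0 0 -1 0 0 0 0.6; 0 0 -2 0 0 0 0.6; 0 0 -3 0 0 0 0.6; 0 0 -4 0 0 0 0.6; 0 0 -2 -4.3 0 0 0.4; 0 0 0 -4.3 0 0 0.4; 0 0 0 -4.3 0 0 0.4; 0 0 0 -4.3 0 0 0.4"}}

```text
time_s: 10.25
eef_pos: [0.6232, 0.0265, 0.2554]
eef_rot: [0.001, 0.745, -0.667, 0.0]
wrist_force: [0.2, -0.6, 0.4]
opening: 0.399
```

Run:
```python
from h import *
p=tf(F,[0,.084,.15])[0];go(p,-83.6)
s=cam("scene");crop(s,(260,150,400,250),5.5,"s9");c=cam("top");crop(c,(210,160,410,290),4,"t9")
```

```text
t 10.25 rot(tool,deg) [ 0.04 -0.06 -0.03] then shift cm [-8.13 16.48  5.15] pinch now [0.6232 0.0265 0.2015] open 0.4 F [ 0.2 -0.6  0.4]
```

View pics/s9.png

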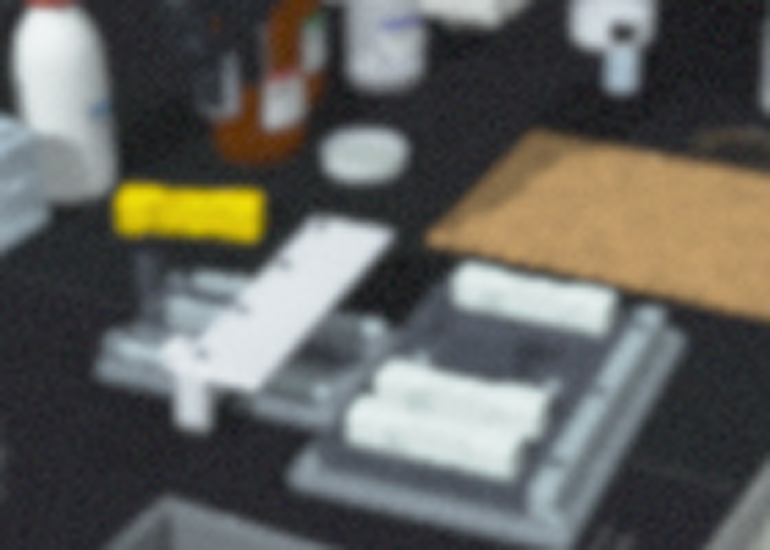

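View pics/t9.png

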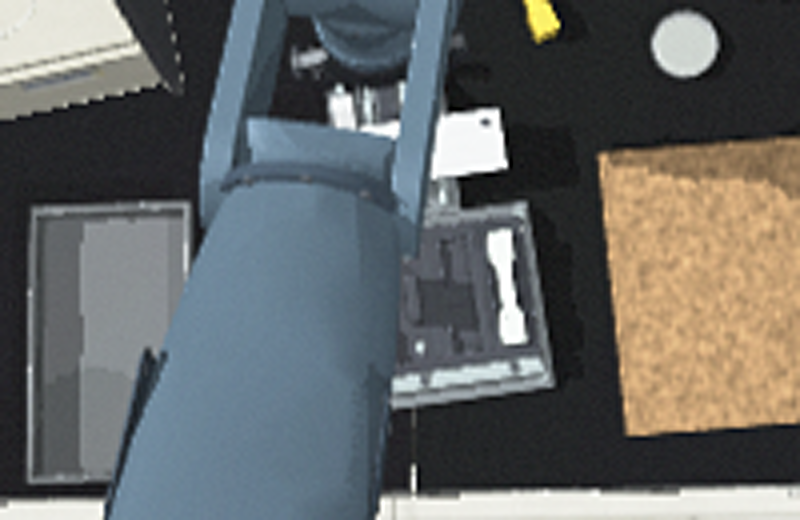

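Run:
```python
from h import *
c=cam("top");Fi=np.linalg.inv(F)
print((tf(Fi,unproj(c,np.array([(499,232),(513,343),(507,287)])/4.+[210,160],.046))*1000).round(1))
for q in["bar_0_mid","bar_3_mid"]:
  for d in ctrl.trace("top",q):
    m=d["region"]; v,u=np.nonzero(m); print(q,d["confidence"],d["bbox"],(tf(Fi,unproj(c,[(u.mean(),v.mean())],.046))*1000).round(1))
```

```text
[[ 48.1 -83.6  46. ]
 [-51.2 -82.3  46. ]
 [ -1.6 -83.9  46. ]]
bar_0_mid 0.56 [330.1, 217.9, 337.1, 248.9] [[ -1.2 -82.5  46. ]]
```

Emit:
{"fn": "move_arm", "kwargs": {"rows": "-2.0 4.1 0 0 0 0 0.35; -2.0 4.1 0 0 0 0 0.35; -2.0 4.1 0 0 0 0 0.35; -2.13 4.18 0 0 0 0 0.35; 0 0 3 0 0 0 0.35; 0 0 3 0 0 0 0.35; 0 0 2 0 0 0 0.35; 0 0 0 0 0 0 0.35; 0 0 0 0 0 0 0.35"}}

```text
time_s: 11.4
eef_pos: [0.4498, 0.0892, 0.1738]
eef_rot: [0.0, 0.745, -0.667, -0.0]
wrist_force: [0.4, 0.1, 0.1]
opening: 0.348
```

Run:
```python
from h import *
p=tf(F,[0,.084,.051])[0];go(p,-83.6)
s=cam("scene");crop(s,(280,130,420,250),5,"s10")
```

```text
t 11.4 rot(tool,deg) [ 0.01  0.01 -0.01] then shift cm [ 0.03 -0.05  6.89] pinch now [0.4498 0.0892 0.1199] open 0.35 F [0.4 0.1 0.1]
```

View pics/s10.png

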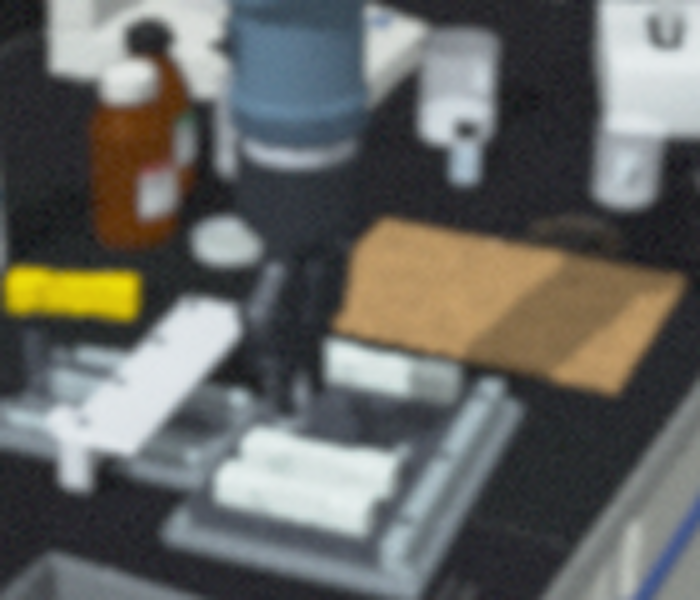

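Emit:
{"fn": "move_arm", "kwargs": {"rows": "0 0 2 0 0 0 0.35; 0 0 2 0 0 0 0.35; 0 0 1.5 0 0 0 0.35; 0 0 1 0 0 0 0.35; 0 0 0.4 0 0 0 0.35; 0 0 0 0 0 0 0.35"}}

```text
time_s: 12.05
eef_pos: [0.4502, 0.0892, 0.1047]
eef_rot: [0.0, 0.745, -0.667, -0.0]
wrist_force: [-0.0, -1.5, 0.3]
opening: 0.348
```

Run:
```python
from h import *
p=tf(F,[0,.084,.051])[0];go(p,-83.6)
s=cam("scene");crop(s,(280,130,420,250),5,"s11")
```

```text
t 12.05 rot(tool,deg) [ 0.01 -0.    0.  ] then shift cm [ 0.02 -0.01 -0.02] pinch now [0.4502 0.0892 0.0508] open 0.35 F [-0.  -1.5  0.3]
```

View pics/s11.png

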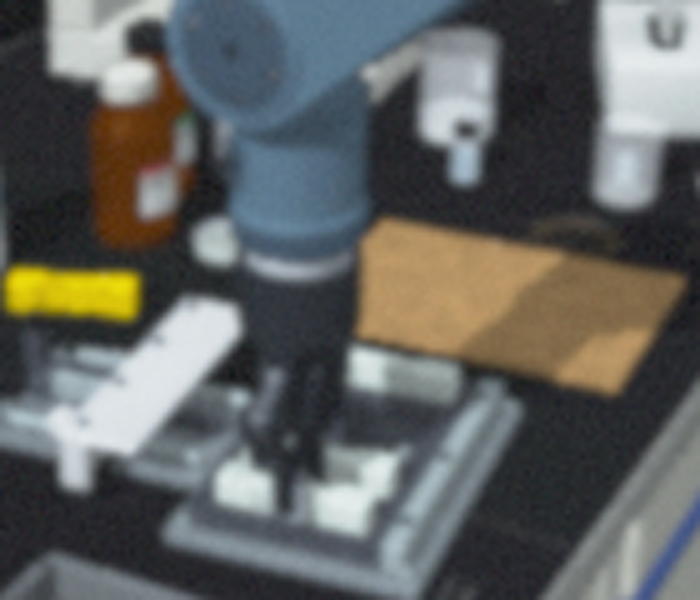

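Emit:
{"fn": "move_arm", "kwargs": {"rows": "0 0 0 0 0 0 0; 0 0 0 0 0 0 0; 0 0 0 0 0 0 0; 0 0 0 0 0 0 0; 0 0 -0.5 0 0 0 0; 0 0 -0.5 0 0 0 0; 0 0 -1 0 0 0 0; 0 0 -2 0 0 0 0; 0 0 -2 0 0 0 0; 0 0 -3 0 0 0 0; 0 0 0 0 0 0 0"}}

```text
time_s: 13.2
eef_pos: [0.4524, 0.0891, 0.1989]
eef_rot: [-0.002, 0.746, -0.666, 0.003]
wrist_force: [-0.5, -0.5, -0.4]
opening: 0.116
```

Run:
```python
from h import *
go([.43,.31,.14],-89.3)
s=cam("scene");crop(s,(240,130,420,320),3.2,"s12");c=cam("top");crop(c,(200,160,430,290),3.4,"t12")
```

```text
t 13.2 rot(tool,deg) [-0.41 -0.06  5.71] then shift cm [-22.12   1.97   0.5 ] pinch now [0.4528 0.0891 0.145 ] open 0.12 F [-0.5 -0.5 -0.4]
```

View pics/s12.png

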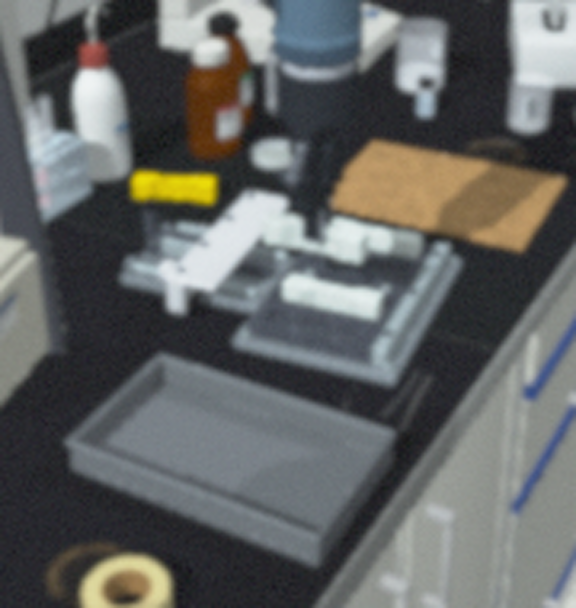

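View pics/t12.png

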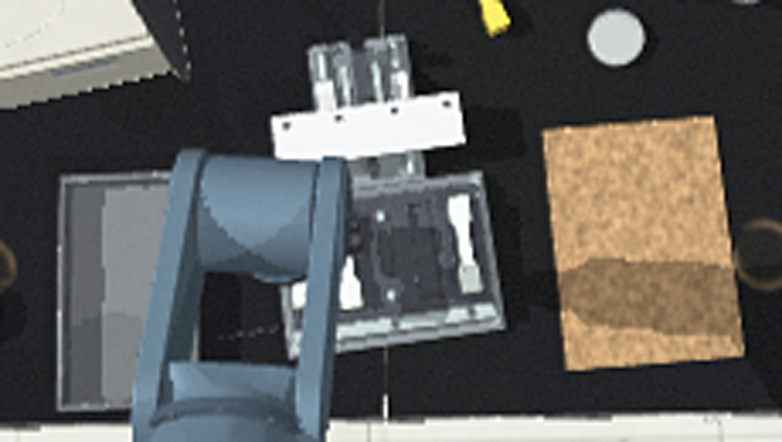

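```bash
cat >> h.py <<'E'
TR=pose(.4289,.2768,.5)
E
python3 - <<'E'
from h import *
go(tf(TR,[0,.036,.145])[0],-89.5)
E
```

```text
t 13.3 rot(tool,deg) [-0.09 -0.02  5.9 ] then shift cm [-22.38   1.98  -0.35] pinch now [0.4504 0.0892 0.1415] open 0.12 F [-0.3  1.1  0.2]
```

Emit:
{"fn": "move_arm", "kwargs": {"rows": "0 0 0 0 0 5.9 0; -3.2 0.28 0 0 0 0 0; -3.2 0.28 0 0 0 0 0; -3.2 0.28 0 0 0 0 0; -3.2 0.28 0 0 0 0 0; -3.2 0.28 0 0 0 0 0; -3.2 0.28 0 0 0 0 0; -3.18 0.3 0 0 0 0 0; 0 0 0 0 0 0 0; 0 0 0 0 0 0 0"}}

```text
time_s: 14.3
eef_pos: [0.4271, 0.3128, 0.1931]
eef_rot: [0.002, 0.711, -0.703, -0.001]
wrist_force: [0.3, -1.3, -1.0]
opening: 0.118
```

Run:
```python
from h import *
go(tf(TR,[0,.036,.036])[0],-89.5)
s=cam("scene");crop(s,(240,130,420,320),3.2,"s13");c=cam("top");crop(c,(200,160,430,290),3.4,"t13")
```

```text
t 14.3 rot(tool,deg) [ 0.18 -0.08  0.1 ] then shift cm [ 0.   -0.14 10.32] pinch now [0.427  0.3127 0.1392] open 0.12 F [ 0.3 -1.3 -1. ]
```

View pics/s13.png

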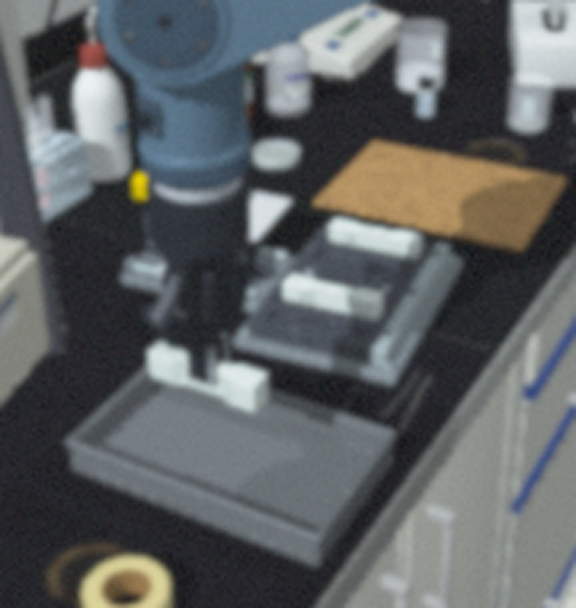

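View pics/t13.png

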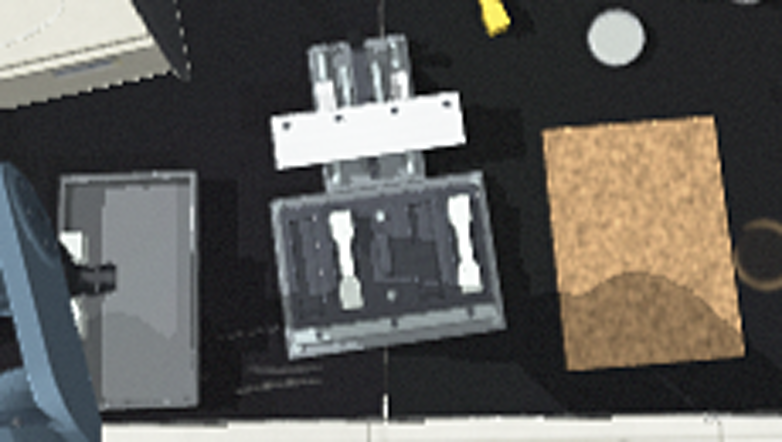

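Emit:
{"fn": "move_arm", "kwargs": {"rows": "0 -0.1 2.5 0 0 0 0; 0 0 2.5 0 0 0 0; 0 0 2 0 0 0 0; 0 0 1.5 0 0 0 0; 0 0 1 0 0 0 0; 0 0 0.5 0 0 0 0; 0 0 0.3 0 0 0 0; 0 0 0 0 0 0 0"}}

```text
time_s: 15.2
eef_pos: [0.4294, 0.3129, 0.0917]
eef_rot: [0.0, 0.71, -0.704, -0.0]
wrist_force: [0.0, 0.1, -1.0]
opening: 0.121
```

Run:
```python
from h import *
go(tf(TR,[0,.036,.036])[0],-89.5)
s=cam("scene");crop(s,(240,130,420,320),3.2,"s14")
```

```text
t 15.2 rot(tool,deg) [0.01 0.01 0.  ] then shift cm [0.01 0.08 0.18] pinch now [0.4293 0.3129 0.0378] open 0.12 F [ 0.   0.1 -1. ]
```

View pics/s14.png

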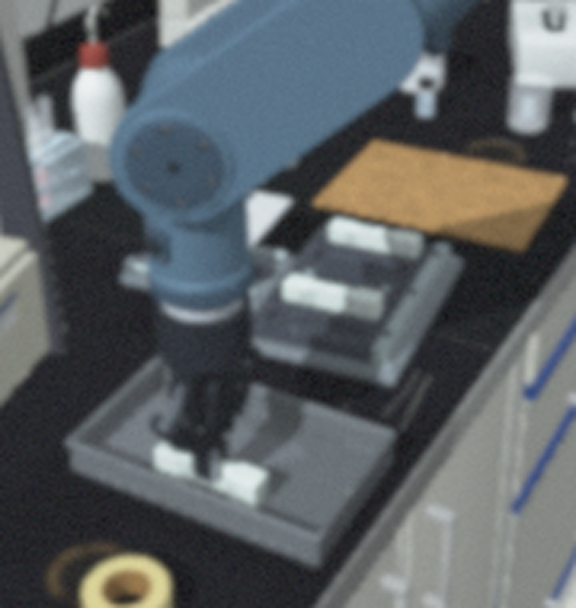

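Emit:
{"fn": "move_arm", "kwargs": {"rows": "0 0 0.15 0 0 0 0; 0 0 0 0 0 0 0; 0 0 0 0 0 0 0.2; 0 0 0 0 0 0 0.2; 0 0 0 0 0 0 0.2; 0 0 -1 0 0 0 0.2; 0 0 -2 0 0 0 0.2; 0 0 -3 0 0 0 0.3; 0 0 -3 0 0 0 0.35; 0 0 -2 0 0 0 0.35"}}

```text
time_s: 16.25
eef_pos: [0.4299, 0.3132, 0.203]
eef_rot: [-0.001, 0.71, -0.704, 0.0]
wrist_force: [0.5, 0.4, -0.2]
opening: 0.349
```

Run:
```python
from h import *
go(tf(F,[0,.042,.145])[0],-83.6)
s=cam("scene");crop(s,(240,130,420,320),3.2,"s15")
```

```text
t 16.25 rot(tool,deg) [-0.13  0.06 -5.89] then shift cm [26.71  0.47  0.41] pinch now [0.43   0.3133 0.1491] open 0.35 F [ 0.5  0.4 -0.2]
```

View pics/s15.png

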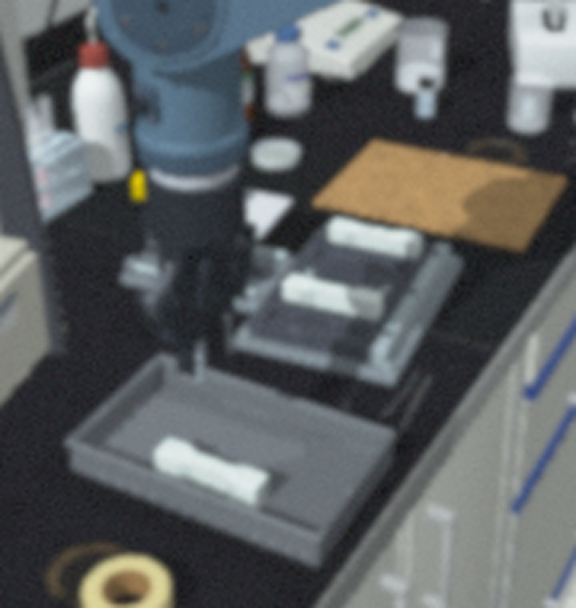

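Run:
```python
from h import *
c=cam("top");Fi=np.linalg.inv(F)
print((tf(Fi,unproj(c,np.array([(341,210),(350,309),(459,196),(470,292)])/3.4+[200,160],.046))*1000).round(1))
for d in ctrl.trace("top","bar_2_mid"):
    m=d["region"]; v,u=np.nonzero(m); print(d["confidence"],d["bbox"],(tf(Fi,unproj(c,[(u.mean(),v.mean())],.046))*1000).round(1))
crop(c,(200,160,430,290),3.4,"t15")
```

```text
[[ 50.7  40.1  46. ]
 [-52.9  43.2  46. ]
 [ 49.2 -84.6  46. ]
 [-51.7 -82.1  46. ]]
0.53 [333.6, 145.6, 349.0, 172.2] [[ 273.1 -139.    46. ]]
0.47 [297.1, 217.9, 307.2, 250.9] [[-4.2 41.5 46. ]]
```

View pics/t15.png

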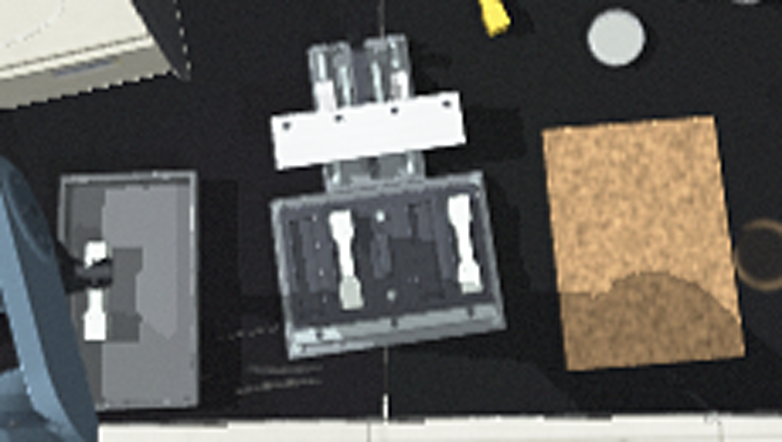

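Emit:
{"fn": "move_arm", "kwargs": {"rows": "0 0 0 0 0 -5.9 0.35; 3.3 0.06 0 0 0 0 0.35; 3.3 0.06 0 0 0 0 0.35; 3.3 0.06 0 0 0 0 0.35; 3.3 0.06 0 0 0 0 0.35; 3.3 0.06 0 0 0 0 0.35; 3.3 0.06 0 0 0 0 0.35; 3.3 0.06 0 0 0 0 0.35; 3.6 0.05 2 0 0 0 0.35; 0 0 2.5 0 0 0 0.35; 0 0 0 0 0 0 0.35; 0 0 0 0 0 0 0.35"}}

```text
time_s: 17.6
eef_pos: [0.4533, 0.0473, 0.1541]
eef_rot: [0.001, 0.745, -0.667, -0.002]
wrist_force: [0.6, -1.3, 0.1]
opening: 0.348
```

Run:
```python
from h import *
go(tf(F,[0,.042,.051])[0],-83.6)
s=cam("scene");crop(s,(280,130,420,250),5,"s16")
```

```text
t 17.6 rot(tool,deg) [ 0.21  0.06 -0.01] then shift cm [ 0.03 -0.17  4.92] pinch now [0.4531 0.0473 0.1002] open 0.35 F [ 0.6 -1.3  0.1]
```

View pics/s16.png

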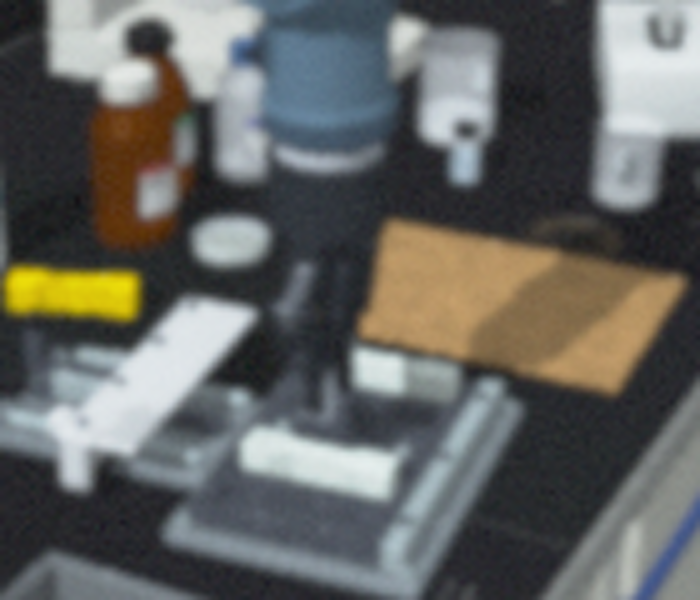

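Emit:
{"fn": "move_arm", "kwargs": {"rows": "0 -0.1 2 0 0 0 0.35; 0 0 1.5 0 0 0 0.35; 0 0 1 0 0 0 0.35; 0 0 0.4 0 0 0 0.35; 0 0 0 0 0 0 0.35; 0 0 0 0 0 0 0; 0 0 0 0 0 0 0; 0 0 0 0 0 0 0; 0 0 0 0 0 0 0; 0 0 0 0 0 0 0"}}

```text
time_s: 18.65
eef_pos: [0.4557, 0.0474, 0.1068]
eef_rot: [-0.0, 0.746, -0.666, 0.0]
wrist_force: [-1.5, 2.3, 7.4]
opening: 0.119
```

Emit:
{"fn": "move_arm", "kwargs": {"rows": "0 0 -0.5 0 0 0 0; 0 0 -0.5 0 0 0 0; 0 0 -1 0 0 0 0; 0 0 -2 0 0 0 0; 0 0 -2 0 0 0 0; 0 0 -3 0 0 0 0; 0 0 0 0 0 0 0; 0 0 0 0 0 0 0"}}

```text
time_s: 19.45
eef_pos: [0.4558, 0.0469, 0.197]
eef_rot: [-0.0, 0.745, -0.667, 0.001]
wrist_force: [-0.2, 0.5, -0.9]
opening: 0.121
```

Run:
```python
from h import *
go(tf(TR,[0,0,.145])[0],-89.5)
s=cam("scene");crop(s,(240,130,420,320),3.2,"s17");c=cam("top");crop(c,(200,160,430,290),3.4,"t17")
```

```text
t 19.45 rot(tool,deg) [-0.1  -0.05  5.9 ] then shift cm [-23.02   2.49  -0.19] pinch now [0.4559 0.0468 0.1431] open 0.12 F [-0.2  0.5 -0.9]
```

View pics/s17.png

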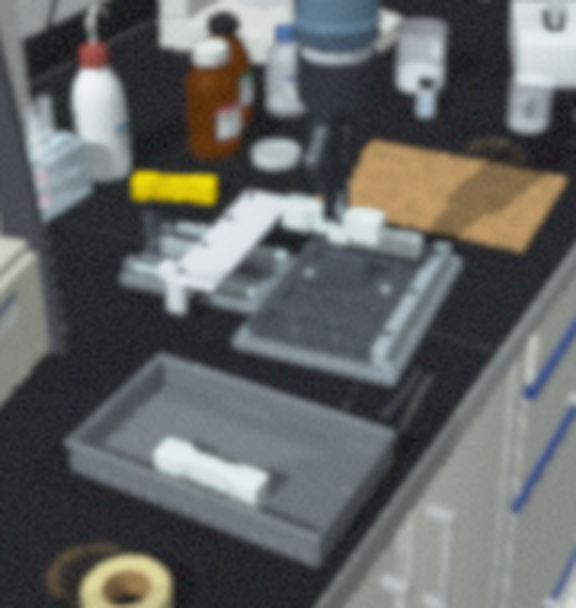

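View pics/t17.png

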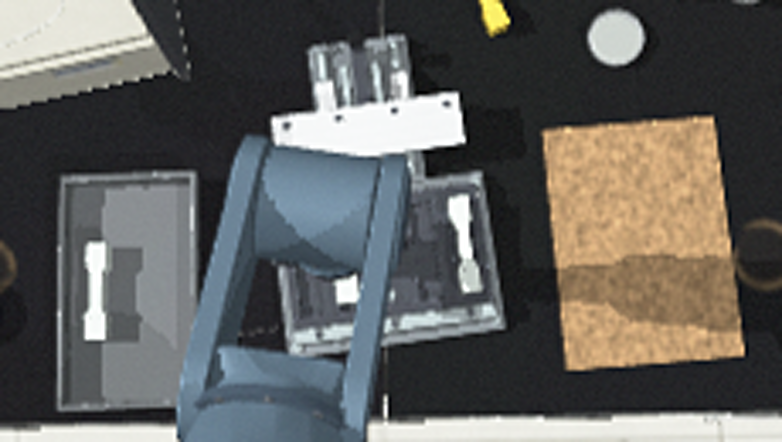

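Emit:
{"fn": "move_arm", "kwargs": {"rows": "0 0 0 0 0 5.9 0; -3.3 0.35 0 0 0 0 0; -3.3 0.35 0 0 0 0 0; -3.3 0.35 0 0 0 0 0; -3.3 0.35 0 0 0 0 0; -3.3 0.35 0 0 0 0 0; -3.3 0.35 0 0 0 0 0; -3.22 0.39 0 0 0 0 0; 0 0 0 0 0 0 0; 0 0 2.5 0 0 0 0; 0 0 2.5 0 0 0 0; 0 0 0 0 0 0 0; 0 0 0 0 0 0 0"}}

```text
time_s: 20.85
eef_pos: [0.4278, 0.2763, 0.1452]
eef_rot: [0.002, 0.71, -0.704, -0.001]
wrist_force: [1.4, 0.6, -0.4]
opening: 0.122
```

Run:
```python
from h import *
go(tf(TR,[0,0,.038])[0],-89.5)
s=cam("scene");crop(s,(240,130,420,320),3.2,"s18");c=cam("top");crop(c,(200,160,430,290),3.4,"t18")
```

```text
t 20.85 rot(tool,deg) [ 0.19 -0.07 -0.03] then shift cm [-0.05 -0.11  5.33] pinch now [0.4276 0.2762 0.0913] open 0.12 F [ 1.4  0.6 -0.4]
```

View pics/s18.png

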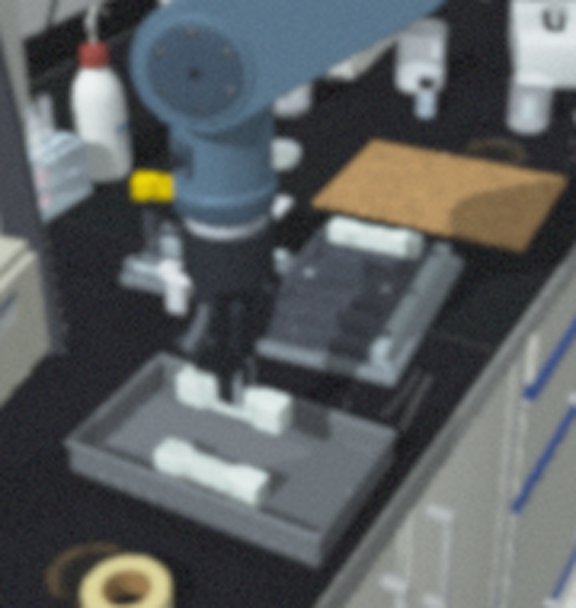

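View pics/t18.png

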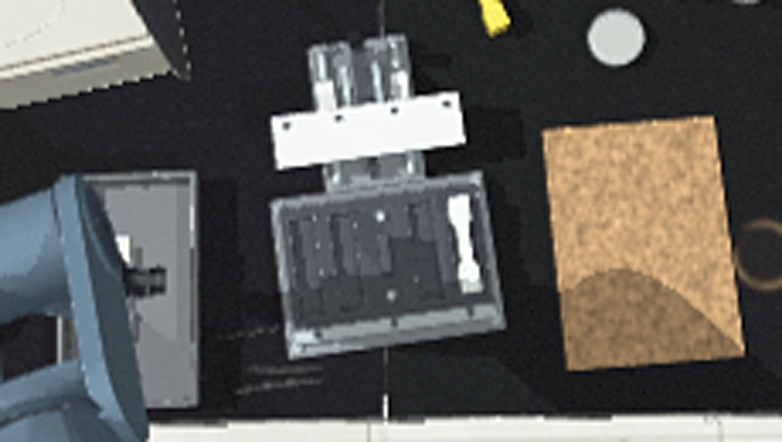

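Emit:
{"fn": "move_arm", "kwargs": {"rows": "0 -0.1 2 0 0 0 0; 0 0 1.5 0 0 0 0; 0 0 1 0 0 0 0; 0 0 0.5 0 0 0 0; 0 0 0.3 0 0 0 0; 0 0 0 0 0 0 0; 0 0 0 0 0 0 0; 0 0 0 0 0 0 0.2; 0 0 0 0 0 0 0.2; 0 0 0 0 0 0 0.2; 0 0 -1 0 0 0 0.2; 0 0 -2 0 0 0 0.2; 0 0 -3 0 0 0 0.3; 0 0 -3 0 0 0 0.35; 0 0 -2 0 0 0 0.35"}}

```text
time_s: 22.45
eef_pos: [0.4301, 0.2774, 0.2059]
eef_rot: [-0.001, 0.71, -0.704, 0.0]
wrist_force: [1.2, -0.8, -0.4]
opening: 0.354
```

Run:
```python
from h import *
go(tf(F,[0,-.084,.145])[0],-83.6)
s=cam("scene");crop(s,(240,130,420,320),3.2,"s19")
```

```text
t 22.45 rot(tool,deg) [-0.13  0.05 -5.89] then shift cm [35.75  0.09  0.7 ] pinch now [0.4302 0.2775 0.152 ] open 0.35 F [ 1.2 -0.8 -0.4]
```

View pics/s19.png

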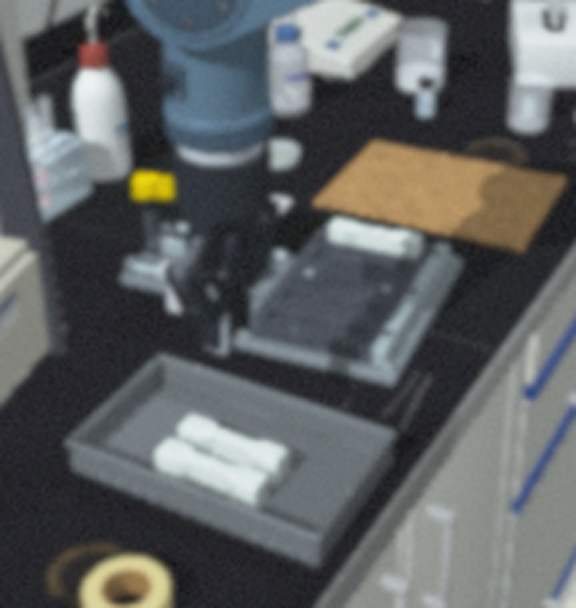

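Emit:
{"fn": "move_arm", "kwargs": {"rows": "0 0 0 0 0 -5.9 0.35; 4 0 0 0 0 0 0.35; 4 0 0 0 0 0 0.35; 4 0 0 0 0 0 0.35; 4 0 0 0 0 0 0.35; 4 0 0 0 0 0 0.35; 4 0 0 0 0 0 0.35; 4 0 0 0 0 0 0.35; 4 0 0 0 0 0 0.35; 3.7 0.1 2 0 0 0 0.35; 0 0 3 0 0 0 0.35; 0 0 0 0 0 0 0.35; 0 0 0 0 0 0 0.35"}}

```text
time_s: 23.8
eef_pos: [0.4676, -0.0774, 0.153]
eef_rot: [0.0, 0.745, -0.667, -0.001]
wrist_force: [0.2, 0.4, -0.2]
opening: 0.344
```

Run:
```python
from h import *
go(tf(F,[0,-.083,.052])[0],-83.6)
s=cam("scene");crop(s,(280,130,420,250),5,"s20");c=cam("top");crop(c,(200,160,430,290),3.4,"t20")
```

```text
t 23.8 rot(tool,deg) [0.13 0.06 0.  ] then shift cm [-0.02 -0.13  4.71] pinch now [ 0.4675 -0.0773  0.0991] open 0.34 F [ 0.2  0.4 -0.2]
```

View pics/s20.png

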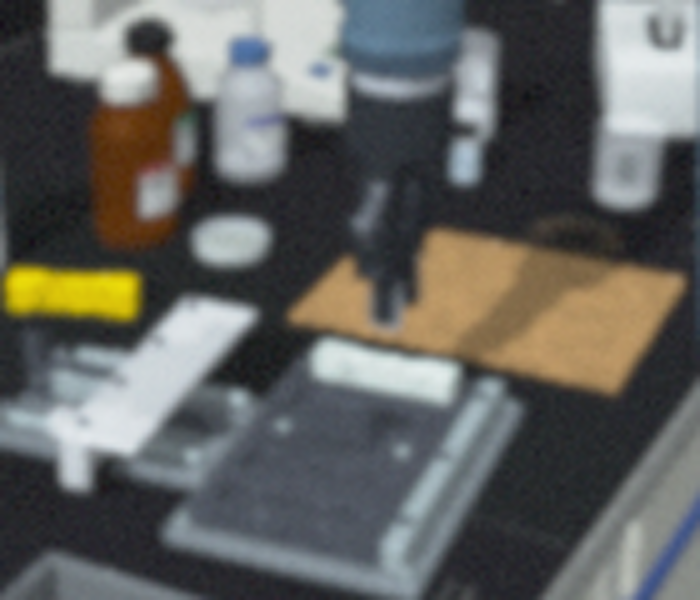

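View pics/t20.png

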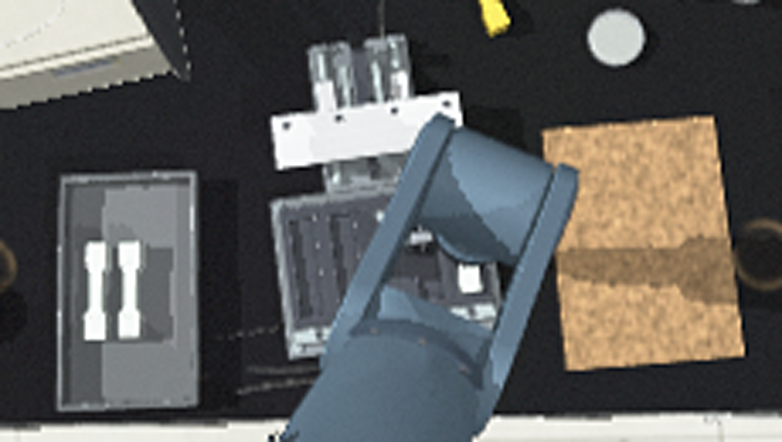

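Emit:
{"fn": "move_arm", "kwargs": {"rows": "0 -0.1 2 0 0 0 0.35; 0 0 1.5 0 0 0 0.35; 0 0 0.8 0 0 0 0.35; 0 0 0.4 0 0 0 0.35; 0 0 0 0 0 0 0.35; 0 0 0 0 0 0 0; 0 0 0 0 0 0 0; 0 0 0 0 0 0 0; 0 0 0 0 0 0 0; 0 0 0 0 0 0 0"}}

```text
time_s: 24.9
eef_pos: [0.4696, -0.0777, 0.1069]
eef_rot: [-0.0, 0.746, -0.666, 0.0]
wrist_force: [-0.3, 2.7, 5.7]
opening: 0.12
```

Emit:
{"fn": "move_arm", "kwargs": {"rows": "0 0 -0.5 0 0 0 0; 0 0 -0.5 0 0 0 0; 0 0 -1 0 0 0 0; 0 0 -2 0 0 0 0; 0 0 -2 0 0 0 0; 0 0 -3 0 0 0 0; 0 0 0 0 0 0 0; 0 0 0 0 0 0 0"}}

```text
time_s: 25.7
eef_pos: [0.4696, -0.0779, 0.197]
eef_rot: [-0.0, 0.745, -0.667, 0.001]
wrist_force: [0.2, -1.1, -0.1]
opening: 0.119
```

Run:
```python
from h import *
go(tf(TR,[0,-.036,.145])[0],-89.5)
s=cam("scene");crop(s,(240,130,420,320),3.2,"s21");c=cam("top");crop(c,(200,160,430,290),3.4,"t21")
```

```text
t 25.7 rot(tool,deg) [-0.08 -0.07  5.9 ] then shift cm [-31.9    3.76  -0.19] pinch now [ 0.4697 -0.078   0.1431] open 0.12 F [ 0.2 -1.1 -0.1]
```

View pics/s21.png

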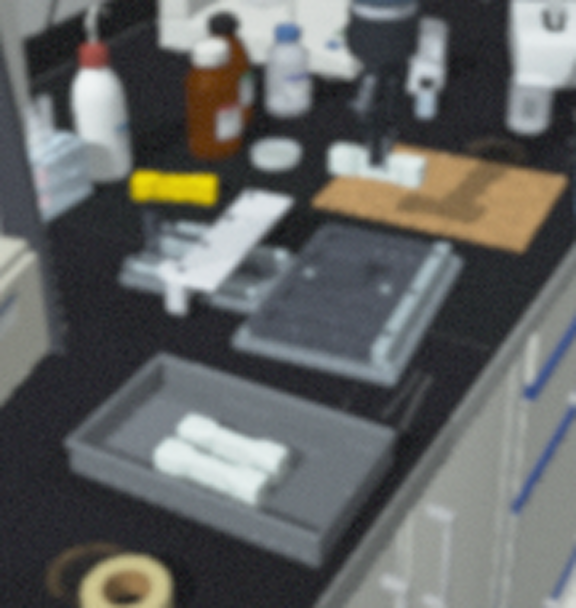

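View pics/t21.png

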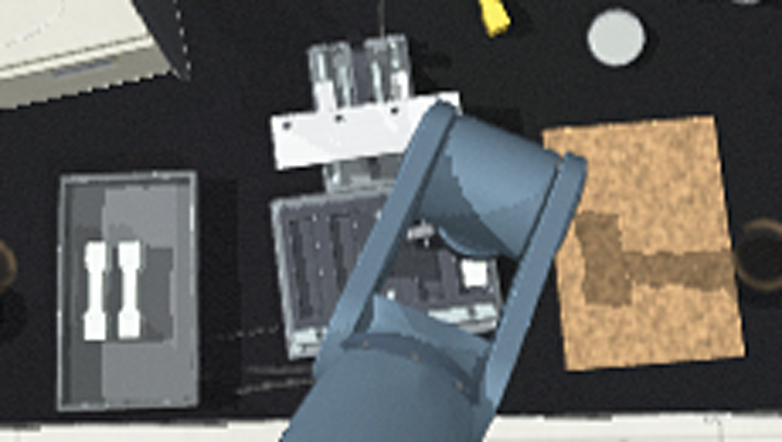

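Emit:
{"fn": "move_arm", "kwargs": {"rows": "0 0 0 0 0 5.9 0; -4 0.47 0 0 0 0 0; -4 0.47 0 0 0 0 0; -4 0.47 0 0 0 0 0; -4 0.47 0 0 0 0 0; -4 0.47 0 0 0 0 0; -4 0.47 0 0 0 0 0; -4 0.47 0 0 0 0 0; -3.9 0.47 0 0 0 0 0; 0 0 0 0 0 0 0; 0 0 2.5 0 0 0 0; 0 0 2.5 0 0 0 0; 0 0 0 0 0 0 0; 0 0 0 0 0 0 0"}}

```text
time_s: 27.2
eef_pos: [0.4282, 0.2403, 0.1452]
eef_rot: [0.002, 0.71, -0.704, -0.001]
wrist_force: [0.6, -0.6, -1.4]
opening: 0.123
```

Run:
```python
from h import *
go(tf(TR,[0,-.036,.038])[0],-89.5)
s=cam("scene");crop(s,(240,130,420,320),3.2,"s22");c=cam("top");crop(c,(200,160,430,290),3.4,"t22")
```

```text
t 27.2 rot(tool,deg) [ 0.2  -0.05 -0.02] then shift cm [-0.05 -0.11  5.33] pinch now [0.428  0.2403 0.0913] open 0.12 F [ 0.6 -0.6 -1.4]
```

View pics/s22.png

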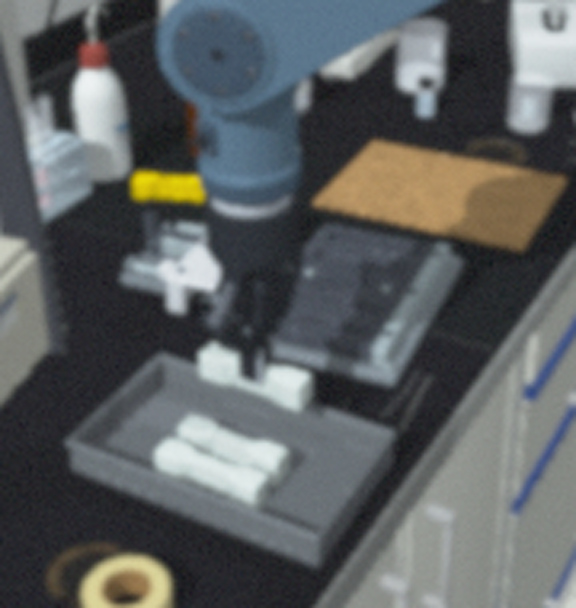

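View pics/t22.png

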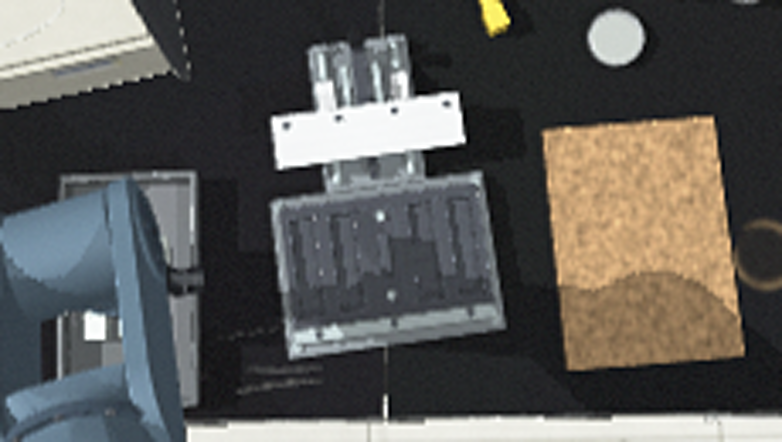

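Emit:
{"fn": "move_arm", "kwargs": {"rows": "0 -0.1 2 0 0 0 0; 0 0 1.5 0 0 0 0; 0 0 1 0 0 0 0; 0 0 0.5 0 0 0 0; 0 0 0.3 0 0 0 0; 0 0 0 0 0 0 0; 0 0 0 0 0 0 0; 0 0 0 0 0 0 0.2; 0 0 0 0 0 0 0.2; 0 0 0 0 0 0 0.2; 0 0 -1 0 0 0 0.2; 0 0 -2 0 0 0 0.2; 0 0 -3 0 0 0 0.3; 0 0 -3 0 0 0 0.4; 0 0 -2 0 0 0 0.4"}}

```text
time_s: 28.8
eef_pos: [0.4305, 0.2413, 0.2059]
eef_rot: [-0.001, 0.71, -0.704, 0.001]
wrist_force: [0.9, 0.8, -0.1]
opening: 0.399
```

Run:
```python
from h import *
go(tf(F,[0,0,.15])[0],-83.6)
s=cam("scene");crop(s,(240,130,420,320),3.2,"s23");c=cam("top");crop(c,(270,200,360,275),8,"t23")
```

```text
t 28.8 rot(tool,deg) [-0.13  0.04 -5.89] then shift cm [23.75 -0.28  0.2 ] pinch now [0.4306 0.2413 0.152 ] open 0.4 F [ 0.9  0.8 -0.1]
```

View pics/s23.png

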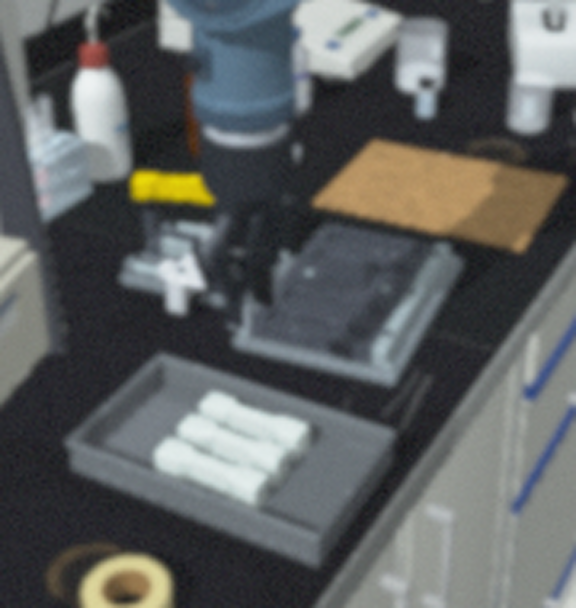

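View pics/t23.png

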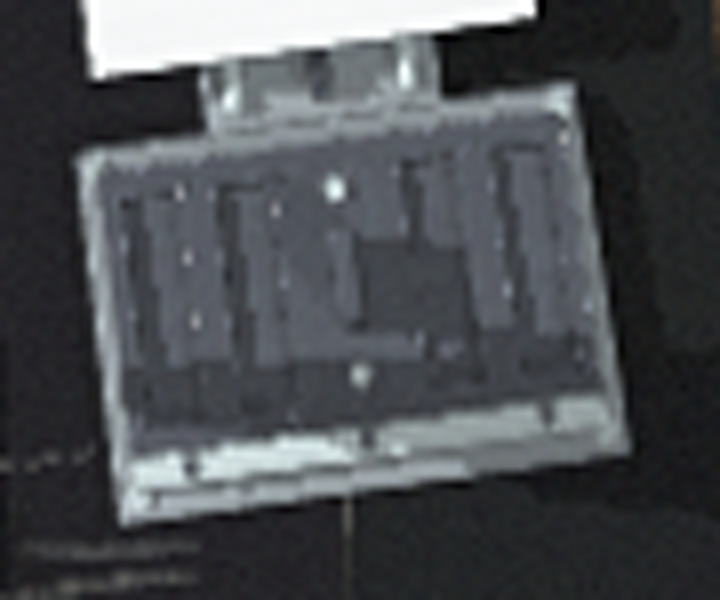

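Run:
```python
from h import *
c=cam("top");Fi=np.linalg.inv(F)
f=lambda P,z:(tf(Fi,unproj(c,np.array(P)/8.+[270,200],z))*1000).round(1)
print("pins",f([(336,187),(360,375)],.03)); print("plate back corners? ",f([(100,155),(570,110),(130,440),(610,395)],.028))
M=lambda *a:np.array(rect(*a))*.001
draw(c,(270,200,360,275),8,"t24",[(tf(F,M(-65,65,-106,106,28)),(0,255,0)),(tf(F,M(-22,22,-6,6,62)),(0,0,255)),(tf(F,M(-22,22,-6,6,28)),(255,0,255))])
```

```text
pins [[ 41.7  -0.4  30. ]
 [-43.3  -0.5  30. ]]
plate back corners?  [[  70.3  103.6   28. ]
 [  63.1 -110.1   28. ]
 [ -58.4  104.5   28. ]
 [ -66.4 -109.7   28. ]]
```

View pics/t24.png

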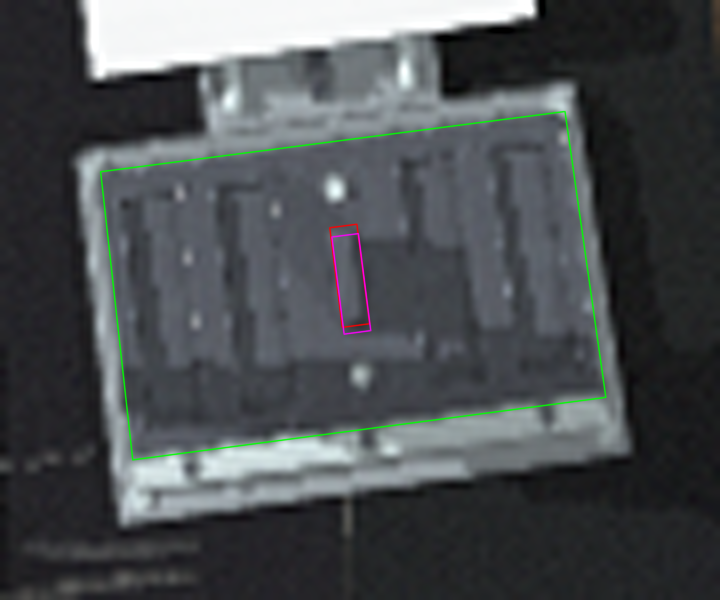

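Emit:
{"fn": "move_arm", "kwargs": {"rows": "0 0 0 0 0 -5.9 0.4; 3.4 0 0 0 0 0 0.4; 3.4 0 0 0 0 0 0.4; 3.4 0 0 0 0 0 0.4; 3.4 0 0 0 0 0 0.4; 3.4 0 0 0 0 0 0.4; 3.4 0 0 0 0 0 0.4; 3.3 -0.2 2 0 0 0 0.4; 0 0 3 0 0 0 0.4; 0 0 0 0 0 0 0.4; 0 0 0 0 0 0 0.4"}}

```text
time_s: 30.05
eef_pos: [0.457, 0.0061, 0.1521]
eef_rot: [0.001, 0.745, -0.667, -0.002]
wrist_force: [-0.4, 0.2, 0.1]
opening: 0.402
```

Run:
```python
from h import *
go(tf(F,[0,-.0005,.050])[0],-83.6)
s=cam("scene");crop(s,(280,130,420,250),5,"s25")
```

```text
t 30.05 rot(tool,deg) [ 0.23  0.08 -0.01] then shift cm [ 0.14 -0.26  4.82] pinch now [0.4568 0.0061 0.0982] open 0.4 F [-0.4  0.2  0.1]
```

View pics/s25.png

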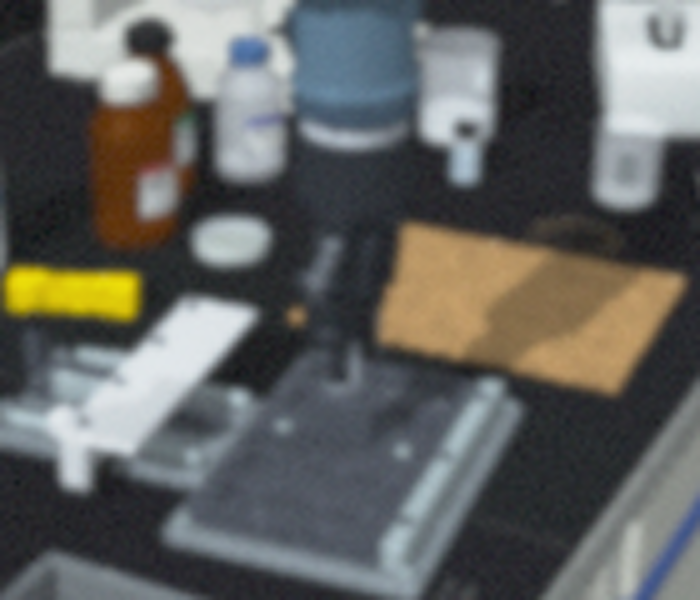

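Emit:
{"fn": "move_arm", "kwargs": {"rows": "0.14 -0.2 2 0 0 0 0.4; 0 0 1.5 0 0 0 0.4; 0 0 0.8 0 0 0 0.4; 0 0 0.5 0 0 0 0.4; 0 0 0 0 0 0 0.4; 0 0 0 0 0 0 0; 0 0 0 0 0 0 0; 0 0 0 0 0 0 0; 0 0 0 0 0 0 0; 0 0 0 0 0 0 0"}}

```text
time_s: 31.1
eef_pos: [0.461, 0.0047, 0.1058]
eef_rot: [-0.0, 0.746, -0.666, 0.0]
wrist_force: [-0.1, 3.4, 6.4]
opening: 0.133
```

Run:
```python
from h import *
go(tf(F,[0,0,.1])[0],-83.6)
```

```text
t 31.1 rot(tool,deg) [-0.06 -0.01  0.02] then shift cm [-0.1   0.12 -4.81] pinch now [0.461  0.0047 0.0519] open 0.13 F [-0.1  3.4  6.4]
```

Emit:
{"fn": "move_arm", "kwargs": {"rows": "0 0 -0.5 0 0 0 0; 0 0 -0.5 0 0 0 0; 0 0 -0.5 0 0 0 0; 0 0 -1 0 0 0 0; 0 0 -1 0 0 0 0; 0 0 -1.5 0 0 0 0; 0 0 -1.5 0 0 0 0; 0 0 -1.5 0 0 0 0; 0 0 -1.5 0 0 0 0; 0 0 0 0 0 0 0; 0 0 0 0 0 0 0"}}

```text
time_s: 32.2
eef_pos: [0.4597, 0.0045, 0.1997]
eef_rot: [0.001, 0.745, -0.667, -0.001]
wrist_force: [-1.1, 1.1, -6.2]
opening: 0.128
```

Run:
```python
from h import *
go([.4723,-.27,.1465],3.4); print(ctrl.get_obs()["q"].round(2))
s=cam("scene");crop(s,(260,110,430,260),4,"s26");c=cam("top");crop(c,(200,160,430,290),3.4,"t26")
```

```text
t 32.2 rot(tool,deg) [ 7.000e-02  7.000e-02 -8.701e+01] then shift cm [-0.37 27.48 -0.07] pinch now [0.4596 0.0045 0.1458] open 0.13 F [-1.1  1.1 -6.2]
[-0.25  0.05  1.98 -0.    1.11  1.21]
```

View pics/s26.png

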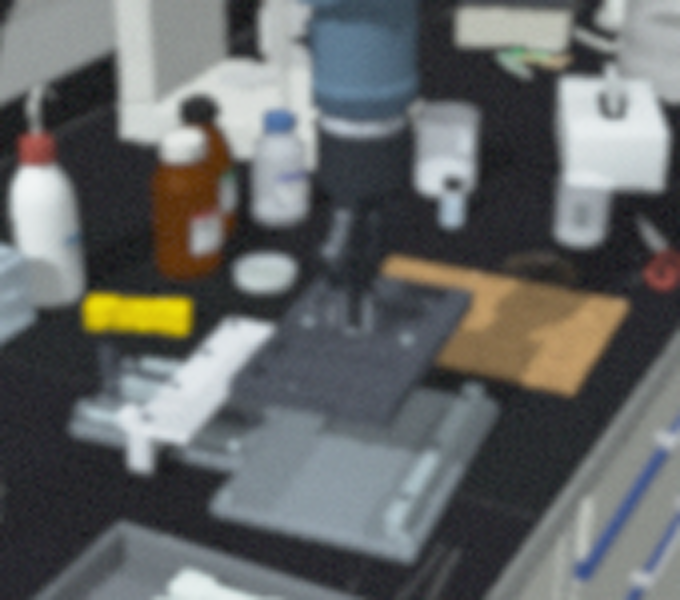

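View pics/t26.png

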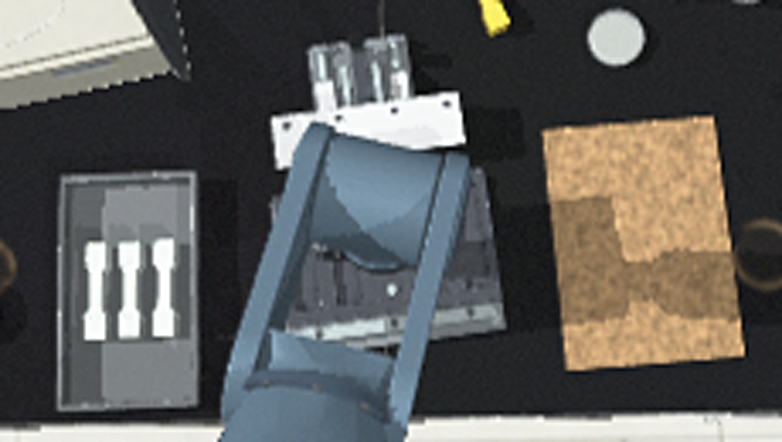

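Emit:
{"fn": "move_arm", "kwargs": {"rows": "1.5 0.1 -0.5 0 0 0 0; 3 0.2 -0.5 0 0 0 0; 3 0.2 0 0 0 0 0; 3 0.2 0 0 0 0 0; 3 0.2 0 0 0 0 0; 3 0.2 0 0 0 0 0; 3 0.2 0 0 0 0 0; 3 0.2 0 0 0 0 0; 2.5 0.15 0 0 0 0 0; 1.42 0.15 0 0 0 0 0; 0 0 0 0 0 0 0"}}

```text
time_s: 33.4
eef_pos: [0.4714, -0.2614, 0.209]
eef_rot: [0.0, 0.745, -0.667, -0.001]
wrist_force: [0.5, 0.6, -5.3]
opening: 0.131
```

Emit:
{"fn": "move_arm", "kwargs": {"rows": "0 0 0 0 0 -3 0; 0 0 0 0 0 -6 0; 0 0 0 0 0 -6 0; 0 0 0 0 0 -6 0; 0 0 0 0 0 -6 0; 0 0 0 0 0 -6 0; 0 0 0 0 0 -6 0; 0 0 0 0 0 -6 0; 0 0 0 0 0 -6 0; 0 0 0 0 0 -6 0; 0 0 0 0 0 -6 0; 0 0 0 0 0 -6 0; 0 0 0 0 0 -6 0; 0 0 0 0 0 -6 0; 0 0 0 0 0 -4 0; 0 0 0 0 0 -2 0; 0 0 0 0 0 0 0"}}

```text
time_s: 35.1
eef_pos: [0.4716, -0.2585, 0.2093]
eef_rot: [-0.001, 1.0, 0.03, -0.001]
wrist_force: [0.6, 0.0, -5.9]
opening: 0.127
```

Run:
```python
from h import *
go([.4723,-.27,.06],3.4); print(ctrl.get_obs()["q"].round(2))
s=cam("scene");crop(s,(260,110,450,260),4,"s27");c=cam("top");crop(c,(280,160,480,290),3.8,"t27")
```

```text
t 35.1 rot(tool,deg) [-0.09  0.11  0.08] then shift cm [-0.    1.15  9.54] pinch now [ 0.4715 -0.2584  0.1554] open 0.13 F [ 0.6  0.  -5.9]
[-0.72  0.21  1.78 -0.    1.16 -0.78]
```

View pics/s27.png

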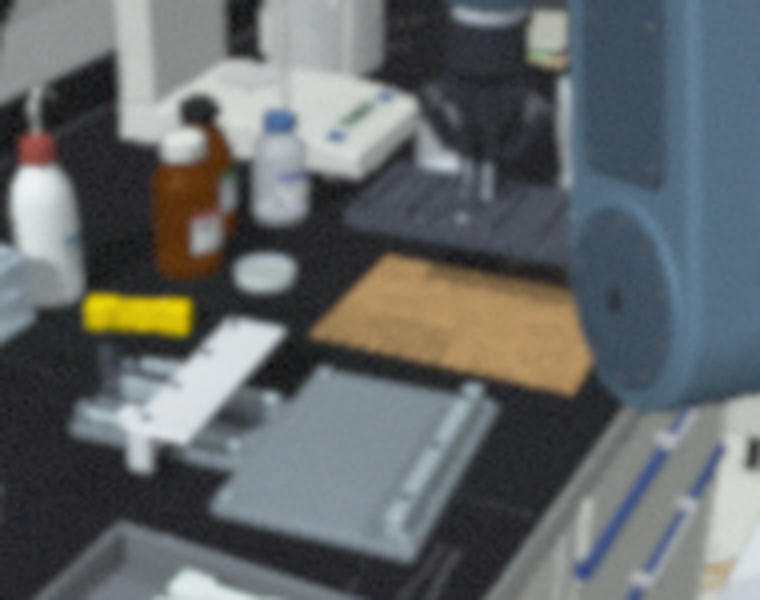

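View pics/t27.png

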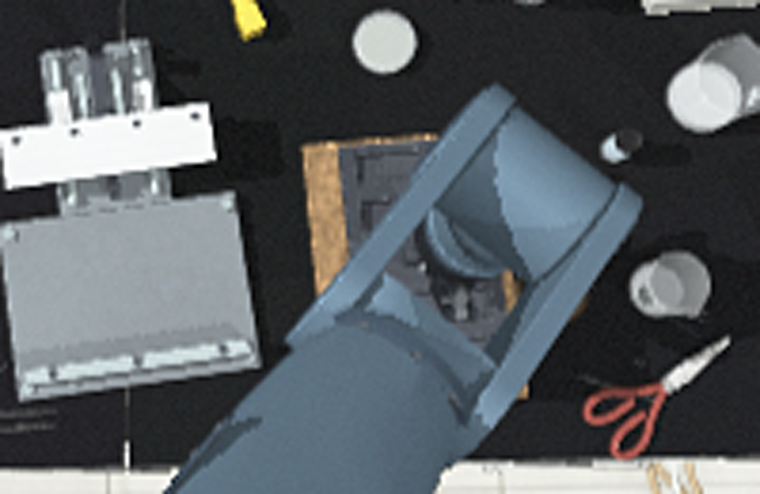

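Emit:
{"fn": "move_arm", "kwargs": {"rows": "0 0.6 1 0 0 0 0; 0 0.55 2 0 0 0 0; 0 0 2 0 0 0 0; 0 0 2 0 0 0 0; 0 0 1.5 0 0 0 0; 0 0 1 0 0 0 0; 0 0 0.6 0 0 0 0; 0 0 0 0 0 0 0; 0 0 0 0 0 0 0"}}

```text
time_s: 36.1
eef_pos: [0.4729, -0.2719, 0.1095]
eef_rot: [0.0, 1.0, 0.03, 0.0]
wrist_force: [0.1, 0.1, -5.7]
opening: 0.133
```

Run:
```python
from h import *
go([.4723,-.27,.044],3.4)
c=cam("top");crop(c,(280,160,480,290),3.8,"t28")
```

```text
t 36.1 rot(tool,deg) [ 0.05 -0.    0.01] then shift cm [-0.05 -0.19  1.16] pinch now [ 0.4729 -0.2719  0.0556] open 0.13 F [ 0.1  0.1 -5.7]
```

View pics/t28.png

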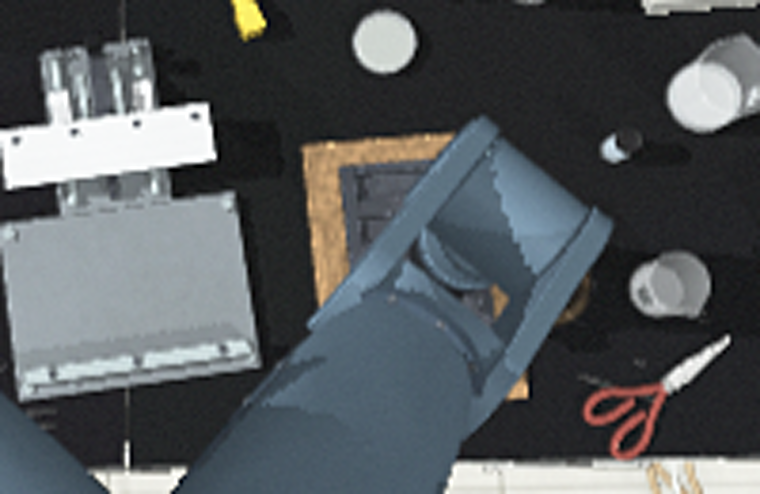

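Emit:
{"fn": "move_arm", "kwargs": {"rows": "0 -0.15 0.4 0 0 0 0; 0 0 0.3 0 0 0 0; 0 0 0.2 0 0 0 0; 0 0 0.1 0 0 0 0; 0 0 0 0 0 0 0; 0 0 0 0 0 0 0"}}

```text
time_s: 36.75
eef_pos: [0.4724, -0.2701, 0.0989]
eef_rot: [0.0, 1.0, 0.03, -0.0]
wrist_force: [0.9, 0.2, -5.9]
opening: 0.13
```

Run:
```python
from h import *
go([.4723,-.27,.044],3.4)
s=cam("scene");crop(s,(300,130,450,240),5,"s28")
```

```text
t 36.75 rot(tool,deg) [ 0.    0.04 -0.  ] then shift cm [-0.01 -0.01  0.1 ] pinch now [ 0.4724 -0.2701  0.045 ] open 0.13 F [ 0.9  0.2 -5.9]
```

View pics/s28.png

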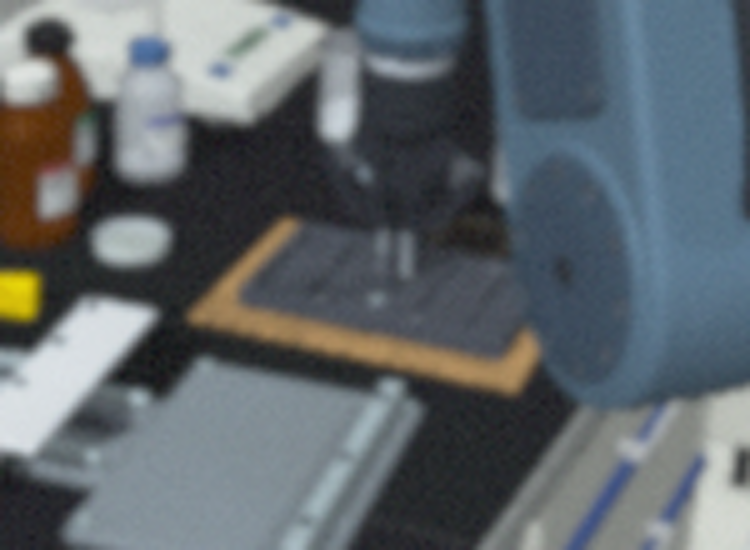

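Near contact. Lower a few more tenths, watching the force.

Emit:
{"fn": "move_arm", "kwargs": {"rows": "0 0 0.1 0 0 0 0; 0 0 0.1 0 0 0 0; 0 0 0 0 0 0 0"}}

```text
time_s: 37.1
eef_pos: [0.4726, -0.2702, 0.0979]
eef_rot: [0.0, 1.0, 0.03, -0.0]
wrist_force: [-3.2, 3.5, 5.0]
opening: 0.126
```

Emit:
{"fn": "move_arm", "kwargs": {"rows": "0 0 0 0 0 0 0.4; 0 0 0 0 0 0 0.4; 0 0 0 0 0 0 0.4; 0 0 0 0 0 0 0.4; 0 0 -1 0 0 0 0.4; 0 0 -2 0 0 0 0.4; 0 0 -3 0 0 0 0.4; 0 0 -4 0 0 0 0.4; 0 0 -4 0 0 0 0.4"}}

```text
time_s: 38.0
eef_pos: [0.4722, -0.2698, 0.2387]
eef_rot: [-0.0, 1.0, 0.03, -0.0]
wrist_force: [0.5, -0.8, 0.3]
opening: 0.4
```

Run:
```python
from h import *
go(tf(F,[.227,.001,.2])[0],-83.6)
s=cam("scene");crop(s,(250,130,450,310),4,"s29");c=cam("top");crop(c,(200,160,430,290),3.4,"t29")
```

```text
t 38.0 rot(tool,deg) [3.0e-02 6.0e-02 8.7e+01] then shift cm [-27.6  -24.53  -1.52] pinch now [ 0.4722 -0.2698  0.1848] open 0.4 F [ 0.5 -0.8  0.3]
```

View pics/t29.png

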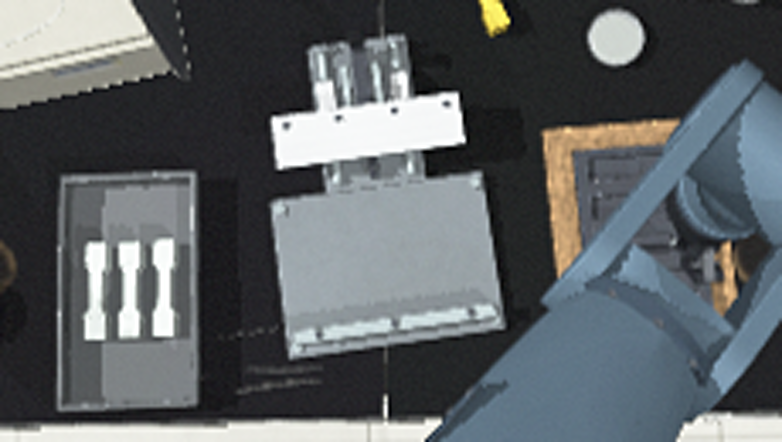

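View pics/s29.png

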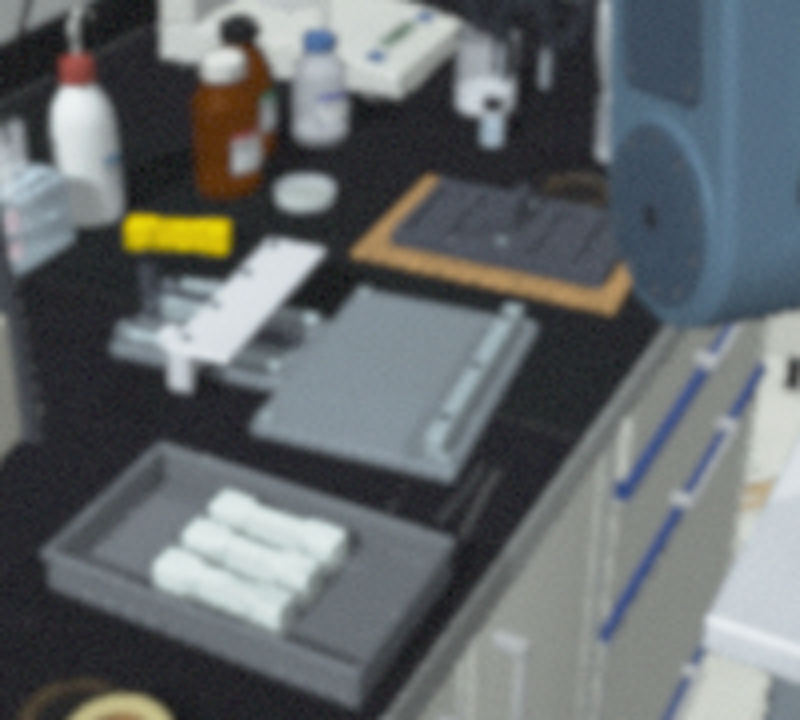

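Emit:
{"fn": "move_arm", "kwargs": {"rows": "0 0 0 0 0 7.25 0.6; 0 0 0 0 0 7.25 0.6; 0 0 0 0 0 7.25 0.6; 0 0 0 0 0 7.25 0.6; 0 0 0 0 0 7.25 0.6; 0 0 0 0 0 7.25 0.6; 0 0 0 0 0 7.25 0.6; 0 0 0 0 0 7.25 0.6; 0 0 0 0 0 7.25 0.6; 0 0 0 0 0 7.25 0.6; 0 0 0 0 0 7.25 0.6; 0 0 0 0 0 7.25 0.6"}}

```text
time_s: 39.3
eef_pos: [0.4724, -0.2699, 0.237]
eef_rot: [0.0, 0.744, -0.668, -0.0]
wrist_force: [1.2, 0.2, -1.0]
opening: 0.598
```

Emit:
{"fn": "move_arm", "kwargs": {"rows": "-2.3 -2.04 0 0 0 0 0.6; -2.3 -2.04 0 0 0 0 0.6; -2.3 -2.04 0 0 0 0 0.6; -2.3 -2.04 0 0 0 0 0.6; -2.3 -2.04 0 0 0 0 0.6; -2.3 -2.04 0 0 0 0 0.6; -2.3 -2.04 0 0 0 0 0.6; -2.3 -2.04 0 0 0 0 0.6; -2.3 -2.04 0 0 0 0 0.6; -2.3 -2.04 0 0 0 0 0.6; -2.3 -2.04 0 0 0 0 0.6; -2.3 -2.04 0 0 0 0 0.6; 0 0 0 0 0 0 0.6; 0 0 0 0 0 0 0.6"}}

```text
time_s: 40.7
eef_pos: [0.6848, 0.032, 0.2363]
eef_rot: [0.001, 0.746, -0.666, -0.0]
wrist_force: [-1.0, -0.5, 0.4]
opening: 0.6
```

Run:
```python
from h import *
go(tf(F,[.228,.004,.070])[0],-83.6)
s=cam("scene");crop(s,(250,130,450,310),4,"s30");c=cam("top");crop(c,(200,130,480,290),2.8,"t30")
```

```text
t 40.7 rot(tool,deg) [ 0.09 -0.01  0.09] then shift cm [-0.27 -0.14 11.24] pinch now [0.6847 0.032  0.1824] open 0.6 F [-1.  -0.5  0.4]
```

View pics/t30.png

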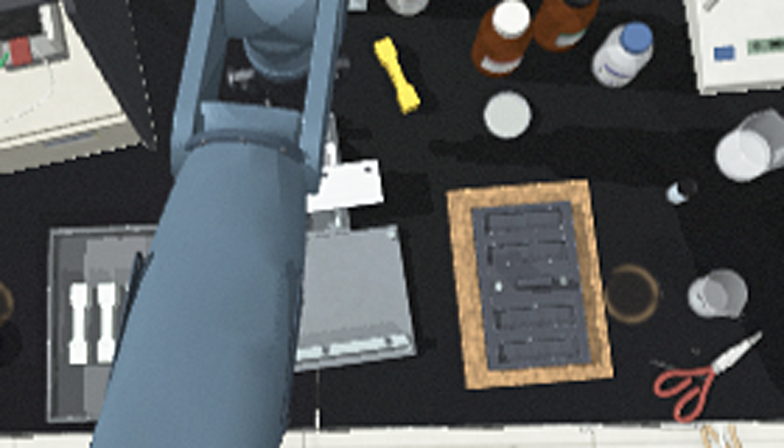

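View pics/s30.png

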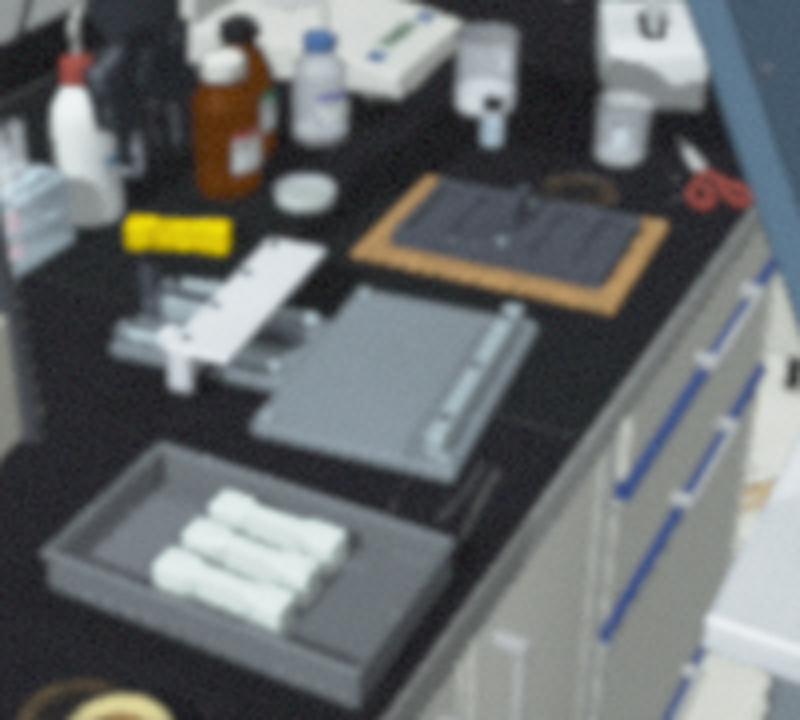

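Emit:
{"fn": "move_arm", "kwargs": {"rows": "-0.27 -0.14 2 0 0 0 0.6; 0 0 2.5 0 0 0 0.6; 0 0 2.5 0 0 0 0.6; 0 0 2 0 0 0 0.6; 0 0 1.5 0 0 0 0.6; 0 0 0.6 0 0 0 0.6; 0 0 0 0 0 0 0.6; 0 0 0 0 0 0 0.6"}}

```text
time_s: 41.6
eef_pos: [0.6866, 0.034, 0.1269]
eef_rot: [-0.0, 0.745, -0.667, 0.0]
wrist_force: [0.1, 0.5, 0.2]
opening: 0.6
```

Run:
```python
from h import *
go(tf(F,[.228,.004,.070])[0],-83.6)
s=cam("scene");crop(s,(240,140,360,250),5.4,"s31")
```

```text
t 41.6 rot(tool,deg) [-0.05 -0.02 -0.02] then shift cm [-0.09  0.07  0.3 ] pinch now [0.6867 0.034  0.073 ] open 0.6 F [0.1 0.5 0.2]
```

View pics/s31.png

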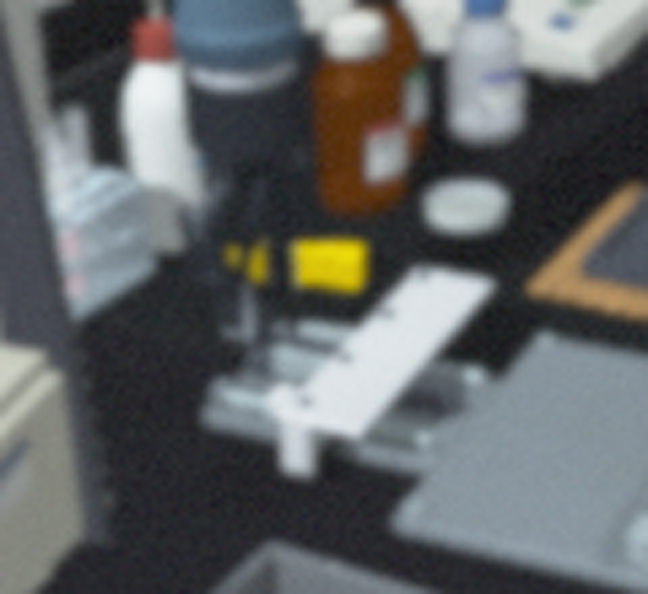

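Emit:
{"fn": "move_arm", "kwargs": {"rows": "0 0.1 0.25 0 0 0 0.6; 0 0 0 0 0 0 0; 0 0 0 0 0 0 0; 0 0 0 0 0 0 0; 0 0 0 0 0 0 0; 0 0 0 0 0 0 0; 0 0 0 0 0 0 0"}}

```text
time_s: 42.35
eef_pos: [0.6852, 0.0348, 0.1236]
eef_rot: [-0.0, 0.746, -0.666, -0.0]
wrist_force: [-0.1, 3.6, 3.1]
opening: 0.169
```

Gripped (opening 0.169, as before). Lift the pawl, as before.

Emit:
{"fn": "move_arm", "kwargs": {"rows": "-0.08 0 0 0 0 0 0; 0 0.47 -0.30 2.86 0 0 0; 0 0.47 -0.30 2.86 0 0 0; 0 0.47 -0.30 2.86 0 0 0; 0 0.47 -0.30 2.86 0 0 0; 0 0.47 -0.30 2.86 0 0 0; 0 0.47 -0.30 2.86 0 0 0; 0 0 0 0 0 0 0"}}

```text
time_s: 43.15
eef_pos: [0.6537, 0.0313, 0.1368]
eef_rot: [-0.11, 0.737, -0.659, 0.099]
wrist_force: [1.3, 1.7, -4.0]
opening: 0.172
```

Run:
```python
from h import *
go(tf(F,[.228-.014-.108,.004,.087])[0],-83.6,17.2)
s=cam("scene");crop(s,(240,140,360,250),5.4,"s32")
```

```text
t 43.15 rot(tool,deg) [ 0.14 -0.02 -0.02] then shift cm [ 0.   10.04 -3.28] pinch now [0.6694 0.0331 0.0853] open 0.17 F [ 1.3  1.7 -4. ]
```

View pics/s32.png

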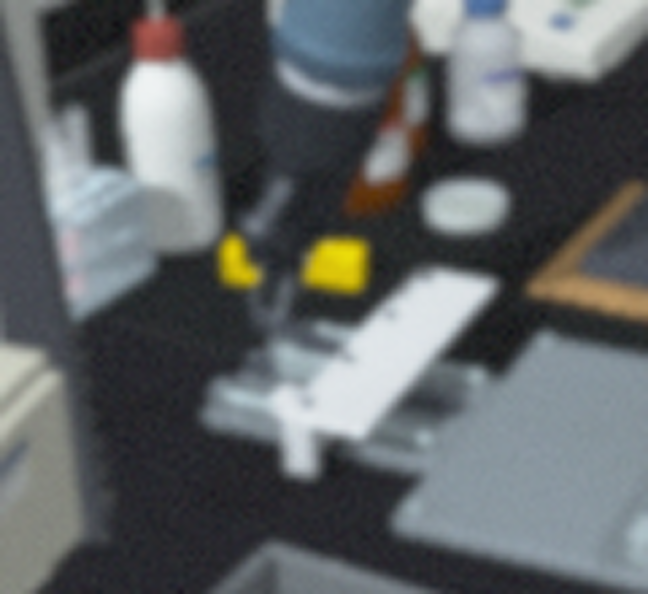

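Emit:
{"fn": "move_arm", "kwargs": {"rows": "0 0.45 -0.14 0 0 0 0; 0 0.91 -0.28 0 0 0 0; 0 0.91 -0.28 0 0 0 0; 0 0.91 -0.28 0 0 0 0; 0 0.91 -0.28 0 0 0 0; 0 0.91 -0.28 0 0 0 0; 0 0.91 -0.28 0 0 0 0; 0 0.91 -0.28 0 0 0 0; 0 0.91 -0.28 0 0 0 0; 0 0.91 -0.28 0 0 0 0; 0 0.91 -0.28 0 0 0 0; 0 0.5 -0.15 0 0 0 0; 0 0 0 0 0 0 0"}}

```text
time_s: 44.5
eef_pos: [0.549, 0.019, 0.1371]
eef_rot: [-0.11, 0.737, -0.659, 0.099]
wrist_force: [0.6, -7.1, -9.9]
opening: 0.173
```

Run:
```python
from h import *
go(tf(F,[.228-.014-.108,.004,.087])[0],-83.6,17.2)
s=cam("scene");crop(s,(240,140,400,260),4.5,"s33")
```

```text
t 44.5 rot(tool,deg) [ 0.17 -0.07  0.01] then shift cm [-0.05 -0.02 -0.13] pinch now [0.5647 0.0207 0.0856] open 0.17 F [ 0.6 -7.1 -9.9]
```

View pics/s33.png

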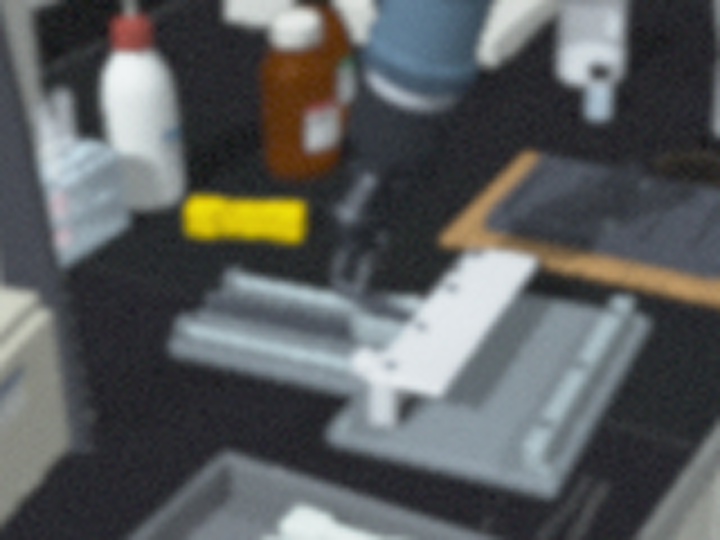

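Emit:
{"fn": "move_arm", "kwargs": {"rows": "0 0.2 -0.06 0 0 0 0; 0 0.2 -0.06 0 0 0 0; 0 0.1 -0.03 0 0 0 0; 0 0 0 0 0 0 0"}}

```text
time_s: 44.95
eef_pos: [0.5459, 0.0185, 0.1385]
eef_rot: [-0.111, 0.737, -0.659, 0.101]
wrist_force: [5.1, -4.5, -6.7]
opening: 0.174
```

Emit:
{"fn": "move_arm", "kwargs": {"rows": "0 0.2 -0.06 0 0 0 0; 0 0.2 -0.06 0 0 0 0; 0 0 0 0 0 0 0"}}

```text
time_s: 45.25
eef_pos: [0.5431, 0.0182, 0.1398]
eef_rot: [-0.113, 0.736, -0.659, 0.102]
wrist_force: [7.4, -2.0, -1.7]
opening: 0.172
```

Emit:
{"fn": "move_arm", "kwargs": {"rows": "0 0 0 0 0 0 0.6; 0 0 0 0 0 0 0.6; 0 0 0 0 0 0 0.6; 0 0 0 0 0 0 0.6; 0 0 -1 0 0 0 0.6; 0 0 -2 0 0 0 0.6; 0 0 -3 0 0 0 0.6; 0 0 -4 0 0 0 0.6; 0 -1 -4 -4.3 0 0 0.6; 0 -2 -3 -4.3 0 0 0.6; 0 -2 -3 -4.3 0 0 0.6; 0 0 -3 -4.3 0 0 0.6; 0 0 0 0 0 0 0.6"}}

```text
time_s: 46.55
eef_pos: [0.5377, 0.0181, 0.376]
eef_rot: [-0.001, 0.746, -0.666, 0.003]
wrist_force: [0.8, 0.5, 0.2]
opening: 0.601
```

Run:
```python
from h import *
go([.2,-.5,.25],-75)
s=cam("scene");crop(s,(240,140,400,260),4.5,"s34");c=cam("top");crop(c,(200,160,430,290),3.4,"t34")
```

```text
t 46.55 rot(tool,deg) [-0.27 -0.18 -8.58] then shift cm [41.31 46.02  7.21] pinch now [0.5379 0.018  0.3221] open 0.6 F [0.8 0.5 0.2]
```

View pics/s34.png

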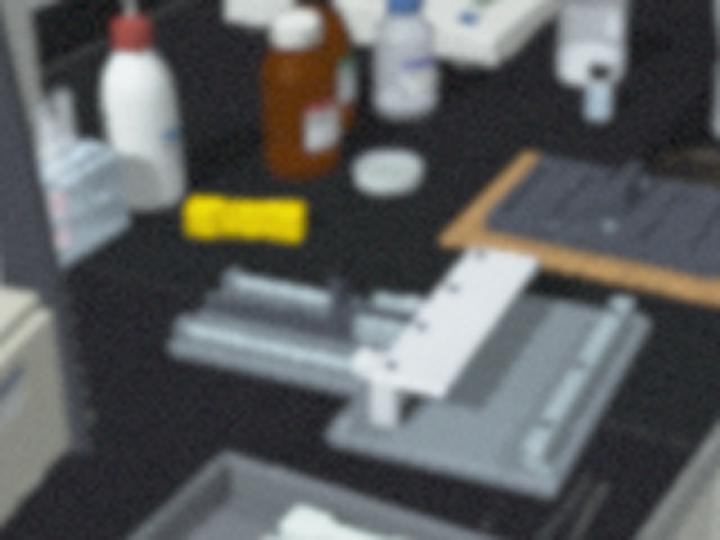

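View pics/t34.png

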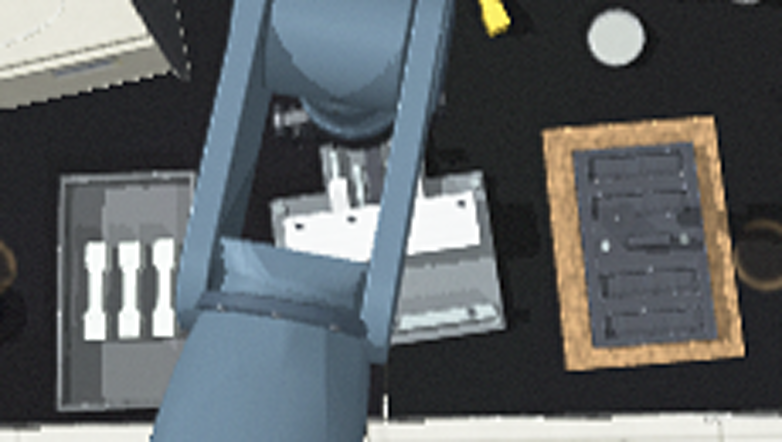

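Emit:
{"fn": "move_arm", "kwargs": {"rows": "0 0 0 0 0 -4.29 0.6; 0 0 0 0 0 -4.29 0.6; 3 3.3 0 0 0 0 0.6; 3 3.3 0 0 0 0 0.6; 3 3.3 0 0 0 0 0.6; 3 3.3 0 0 0 0 0.6; 3 3.3 0 0 0 0 0.6; 3 3.3 0 0 0 0 0.6; 3 3.3 0 0 0 0 0.6; 3 3.3 0 0 0 0 0.6; 3 3.3 0 0 0 0 0.6; 3 3.3 0 0 0 0 0.6; 3 3.3 0 0 0 0 0.6; 3 3.3 0 0 0 0 0.6; 3 3.3 0 0 0 0 0.6; 2 3 0 0 0 0 0.6; 0 0 0 0 0 0 0.6"}}

```text
time_s: 48.35
eef_pos: [0.1948, -0.498, 0.3688]
eef_rot: [0.0, 0.792, -0.611, -0.002]
wrist_force: [-1.3, 0.1, -0.1]
opening: 0.6
```

Run:
```python
from h import *
print(ctrl.get_obs()["eef_pos"],ctrl.get_obs()["q"].round(2))
s=cam("scene");c=cam("top")
M=lambda *a:np.array(rect(*a))*.001
P=[(tf(F,M(30-36,85-36,-100,100,56)),(0,0,255)),(tf(pose(.4723,-.27,3.4+90),M(-65,65,-106,106,20)),(0,255,0)),(tf(TR,M(-120,120,-70,70,30)),(0,0,255))]
draw(c,(200,160,430,290),3.4,"t35",P);crop(c,(270,195,350,265),9,"t36");draw(s,(230,130,430,340),2.8,"s35",[])
crop(c,(0,100,640,400),1.2,"t37")
```

```text
[ 0.19482023 -0.49803349  0.36881419] [-1.42  0.04  1.63 -0.    1.47 -0.1 ]
```

View pics/t35.png

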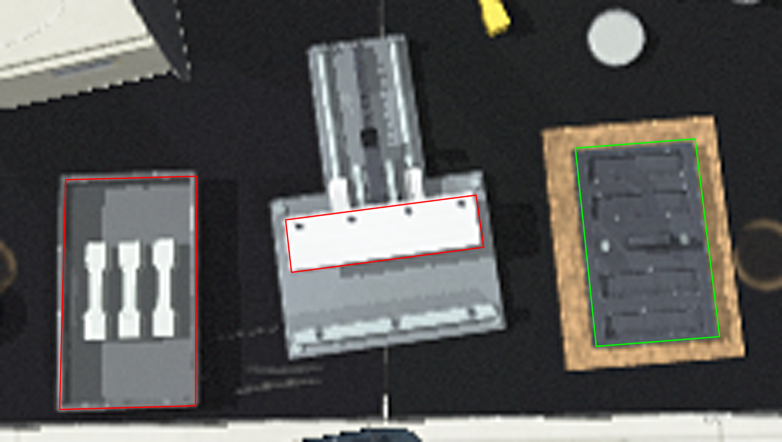

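View pics/t36.png

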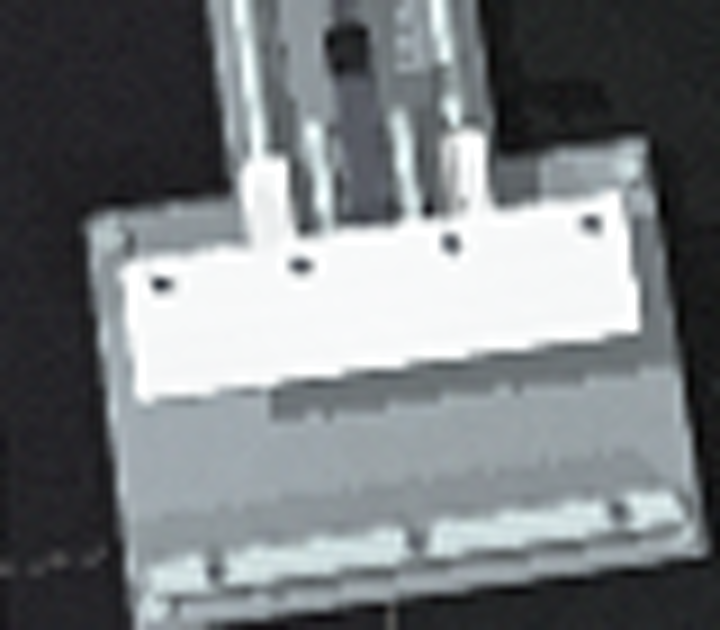

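View pics/t37.png

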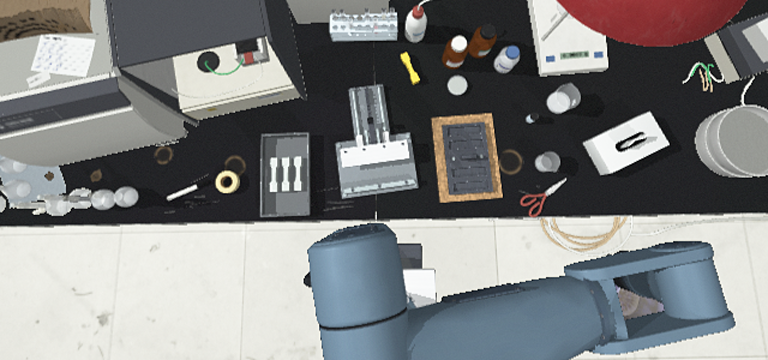

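View pics/s35.png

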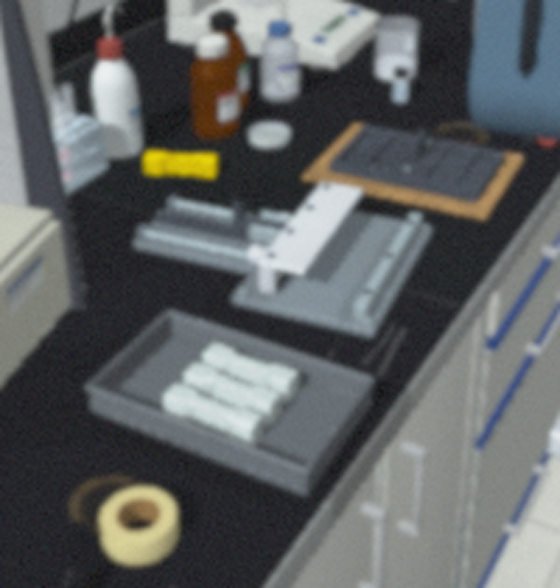

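Run:
```python
from h import *
c=cam("top");Fi=np.linalg.inv(F)
print((tf(Fi,unproj(c,np.array([(120,268),(622,195),(140,402),(640,330)])/9.+[270,195],.056))*1000).round(1))
```

```text
[[ 46.4 100.4  56. ]
 [ 49.4 -99.   56. ]
 [ -6.9  98.5  56. ]
 [ -4.4 -98.6  56. ]]
```

Run:
```python
from bench import ctrl
print(ctrl.hand_in())
```

```text
the job is handed in; nothing more can be done
None
```

I did the whole job in the order asked and handed it in at about 48.5 s of the 210 s allowed.

- **Clamp back:** I lifted the pawl by its handle and held it up while sliding the clamp bar back. At about 73 mm the force rose to 9 N, so I took that as the stop.
- **Test bars:** Only three were present (`bar_0`, `bar_2`, `bar_3`; `bar_1` was absent). All three lie side by side on the tray floor, none on another. I left the yellow look-alike alone.
- **Mould:** I lifted it out by its lug, turned it a quarter turn so that it fits wholly on the cork mat, and set it flat and right way up. In the last picture it lies in the middle of the mat, matching the expected outline.
- **Clamp home:** I moved the bar home by its handle with the pawl held up, until the force rose, then let go so the pawl dropped. In the last picture the bar stands at about -36 mm, give or take 1 to 2 mm of pixel error.
- **Bystanders:** The beaker, tape roll and petri dish look unmoved, and the arm is parked clear of everything.

One disagreement: the scene camera read about 2 pixels off the top camera, so I took all positions from the top camera and the arm's own contact readings.

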